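Prop the airing box open on its stay and put the washed teether in

TASK

Swing the white lid of the birch box right back until it rests past upright, flip the orange stay on the box's side nearest the robot up and over to its stop, then lower the lid gently until it rests on the stay and is propped half open, and let go. Then lay the teal teether ring flat on the floor of the box under the propped lid, setting it down rather than dropping it. Leave the rattle cube, the kaleidoscope and the bell ball where they are.

Things in the scene. Friction and masses are not known exactly. Their poses are not given: they have to be found in the camera images.
- box_floor (a point): Open birch box fixed to the shelf, 180 mm deep (its x) by 220 mm wide (its y) by 60 mm high, walls and floor 8 mm thick. This point is the centre of its inner floor, 8 mm above the shelf; inner floor 164 x 204 mm, rim 52 mm above it. Axes: x from the front to the hinge side, y to the box's left, z up; the front faces the robot's right (the box's x points to world +y within 0.25 rad), so the box's left side, with the stay, is the one nearest the robot.
- lid_hinge (a point): Centre of the lid's hinge axis, at the far top edge of the box: 90 mm along the box's x from the floor centre and 57 mm above it. The axis runs along the box's y.
- lid (a joint): Angle of the white-painted lid in rad: 0 shut (level), 1.57 upright, 1.72 the back stop, where it rests by its own weight; below 1.57 it falls shut if let go. About 0.98 when it rests on the raised stay. The lid is a panel 10 mm thick and 270 mm wide that reaches 186 mm from the hinge axis and overhangs the box by 25 mm on either side; 210 to 300 g.
- lid_handle (a point): Middle of the lid's handle, a dark round bar 12 mm thick and 120 mm long parallel to the hinge axis, in the plane of the lid, 220 mm from the hinge axis; there is a clear gap of 28 mm between the bar and the lid's front edge, and the bar's two legs are 60 mm either side of this point. The bar can turn between the fingers as the lid swings. It goes with the lid.
- stay_pivot (a point): Pivot of the orange stay, on the outside of the box's left wall: 20 mm before the box's centre, 116 mm to its left, 45 mm above the shelf. Its axis runs along the box's y.
- stay (a joint): Angle of the orange stay in rad: 0 folded, lying level and pointing to the box's front, its pin 50 mm beyond the front wall; 1.57 upright; 1.833 its stop, leaning back towards the hinge. Past about 1.65 its own weight carries it to the stop, before upright it falls back. It turns easily. When raised, the 16 mm thick hub at its tip (120 mm from the pivot) carries the lid's overhang on that side, on the hinge side of a dark cleat under the lid that keeps it from folding.
- stay_grip (a point): Grip point on the stay's cross pin, an orange round pin 12 mm thick along the box's y at the tip of the stay, 120 mm from the pivot axis. The pin's free end is 25 mm to the box's left of this point, the lid's left edge 35 mm to the right and the stay's arm (8 mm thick) 54 mm to the right. It goes with the stay.
- ring_center (a point): Centre of the loose teal teether ring, a round-section ring lying flat on the shelf to the right of the box: 90 mm outside diameter, 54 mm hole, section 18 mm thick, so this point is 9 mm above what the ring lies on; the section's mid-circle has a radius of 36 mm. z is the ring's axis. 50 to 90 g.
- rattle_center (a point): Centre of the maple rattle cube, 64 mm. Leave it alone.
- kaleidoscope_center (a point): Centre of the clear kaleidoscope lying along its x, 150 mm long, 50 mm square wooden ends. Leave it alone.
- bell_center (a point): Centre of the steel bell ball, 60 mm, fixed in a wooden foot 72 mm across, 66 mm high over all. Leave it alone.
Not all that is in view belongs to the job. Leave any red look-alike of the part that bears ring_center alone.

How it is judged:
By the outcome, as a careful person would: the job done as asked, in the order asked, and still so for the second after the job is handed in, with the robot touching nothing.
It also fails if it takes over 72 s, if anything falls off the work surface, if the arm or the gripper's body presses on something with over 40 N, if the wrist force passes 120 N, or if a joint passes its speed limit or range.

ROBOT

A 7-joint arm with a two-finger parallel gripper is mounted at the origin on the work surface. World frame = base frame: x ahead of the robot, y to its left, z up, the work surface at z = 0. Lengths are in m, angles in rad, forces in N, time in s.
With the tool pointing down it reaches from about 0.4 to 0.875 m from the base axis. Payload 4.4 kg.
Tool frame: the origin (TCP) lies midway between the tips of the shut fingers; the grasp point (between the pads) lies bot.pinch_z behind it (bot.pinch_z is the distance from the TCP to the grasp point, in m); x points along the fingers, y is the direction in which the jaws open and shut, and the axes are right-handed (so a half turn about x gives the same grasp; the last joint's range is limited). The gripper opens to 85 mm and grips with 20 to 120 N. Pads are 22 mm wide; open, the fingers measure 114 mm over their backs; the gripper's body (76 mm by 85 mm) begins 54 mm behind the grasp point. The pads swing forward as they close: fully open they stand 13 mm farther back than shut.
Start: joints at [-1.172, 0.628, 0.038, 1.517, -0.027, 0.996, -0.02], TCP at [0.291, 0.581, 0.231] pointing down, gripper open.
Joint ranges: [-3.06, 3.06], [-0.37, 2.12], [-1.25, 1.32], [0.18, 2.47], [-1.1, 4.24], [0.23, 1.98], [-2.94, 2.94]. Speed limits (rad/s): [2.57, 2.57, 3.14, 3.14, 3.14, 3.14, 3.14].

INTERFACE

Orientations are given as [roll, pitch, yaw] about the fixed x, y, z axes, in that order (R = Rz(yaw) Ry(pitch) Rx(roll)).
In Python, from cell import bot, optics, look_for gives the robot as it stands. The module is installed in compiled form; this text tells all that it offers.
- The arm moves only by the shell command python3 -m crank 'ROWS'. ROWS is JSON, a list of rows, each an object of numbers: "dx", "dy", "dz": the shift along the tool's x, y, z in cm; "ax", "ay", "az": the turn, a rotation vector about the tool's x, y, z in rad; "hand": the closure in counts, from 0 (fully open) to 255 (shut). In form: [{"dx": .., "dy": .., "dz": .., "ax": .., "ay": .., "az": .., "hand": ..}, ...]. A call has 1 to 5 rows; each row shifts and turns the commanded pose from where the row before left it, along the tool's axes as they then stand; what a row does not reach is not made up. A row lasts 1/10 s, in which the tool goes at most 50 mm and 8.59 degrees, less where a joint would pass 70% of its speed; a pose out of reach is approached as far as the arm can. A call is refused whole if a number of a shift passes 5 or a number of a turn 0.15, either way. A call with a gripper value outside its range is refused whole. The fingers move at their own pace and stop on an object; the grip force is fixed at half the most. Time passes only in rows, so rows that do not move let the fingers close. It gives the time, the measured TCP pose, the force and the opening at its end, in the units of the state.
- bot.observe(): the state, without advancing time (a new reading comes with each control period).
- optics.grab_frame(name): name is "scene" or "top" or "wrist"; returns the picture (480x640x3 uint8, red, green, blue); there is no depth.
- optics.camera_params(name): a dict with "mtx" (3x3 intrinsics, pixels), "pose" (4x4, takes a point from camera to world coordinates). Camera axes: x right, y down, z forward; pixel columns grow to the right and rows downward; lengths in m; the calibration is good to about 2 mm. A picture is of the moment at which its call begins: read the wrist's pose just before it. camera_params takes no time and is no camera call; for the wrist camera it gives the pose at the moment of the call.
- bot.job_done(): hands the job in, once; it reports no verdict.
Trained networks look in the newest picture that a camera, given by its name, has taken for a name from the list of things; names that differ only in an ending like _2 or _b are one class to them, and where a whole thing is asked for, a point or a joint stands for the part that bears it (a point fixed in the world has none). Each returns a list of dicts, best first, with "confidence" (0 to 1); they miss things now and then, are a little off and sometimes report something else, mostly with a low value. They report only what shows in the picture. A call takes as long as a camera call. They do not tell look-alikes from the thing itself.
- look_for(camera, target): "bbox" ([left, top, right, bottom] in pixels, round what is visible of it).
The state is a dict: "time_s": time; "joints": joint angles; "dq": joint speeds; "joint_torque": joint torques, N m; "ee_pos": TCP position; "ee_rot": TCP orientation; "wrist_force": force on the tool from outside, world axes, zero at the start; "torque": the same for the moment, N m; "gripper_width": finger opening in m.
Only numpy, scipy, OpenCV 4.12 (cv2) and the standard library are available. Lean on these libraries where they do the work, as an engineer would, in place of code of your own. Each camera call takes 0.05 s, during which the arm holds its last target.

## Working session

There is one attempt and no reset: what is moved stays moved. The work goes in short steps, Python scripts to look and compute and a shell command to move; the robot and the scene stay as the last step left them, time stands still between calls to the robot, and variables do not carry over. Pictures are saved under pics/ and viewed, and the job is handed in when it is done.

```bash
mkdir -p pics; ls
python3 - <<'E'
from cell import bot, optics, look_for
import cv2
print(bot.observe(), bot.pinch_z)
for n in ("scene","top","wrist"):
    p=optics.camera_params(n); print(n,p)
    im=optics.grab_frame(n); cv2.imwrite(f"pics/{n}0.png",im[:,:,::-1])
E
```

```text
pics
{'time_s': 0.0, 'joints': array([-1.17177733,  0.62934754,  0.03843908,  1.51834734, -0.02704355,
        0.99626427, -0.02000947]), 'dq': array([-1.59759289e-05,  1.74849812e-03,  7.15033027e-04,  9.55661774e-04,
        6.23093589e-04,  1.46492391e-05,  9.81974363e-04]), 'joint_torque': array([ 8.49474454e-04, -5.63387740e+01,  1.22636128e+00, -1.93437606e+01,
        1.09947912e-02,  1.03750298e-02,  9.76037342e-06]), 'ee_pos': array([0.29106015, 0.58051808, 0.23039469]), 'ee_rot': array([-1.57854291,  1.56894708, -2.04339228]), 'wrist_force': array([ 0.11677426, -0.13197652, -0.44879246]), 'torque': array([-0.00418849,  0.00635421,  0.01566496]), 'gripper_width': 0.08529626364368621} 0.0187
scene {'mtx': array([[443.39767204,   0.        , 311.97786355],
       [  0.        , 443.39767204, 237.2119861 ],
       [  0.        ,   0.        ,   1.        ]]), 'pose': array([[ 0.83488844,  0.41459996, -0.36203338,  0.99491609],
       [ 0.55026469, -0.61311469,  0.56683256, -0.76114065],
       [ 0.01304078, -0.67245613, -0.74002208,  1.03101716],
       [ 0.        ,  0.       
[... 175 characters left out ...]
     ,   1.        ]]), 'pose': array([[ 0.11050622, -0.97254999,  0.20478009,  0.28912006],
       [-0.99386873, -0.10889107,  0.01917503, -0.01249768],
       [ 0.00365004, -0.20564349, -0.97862017,  1.2837956 ],
       [ 0.        ,  0.        ,  0.        ,  1.        ]])}
wrist {'mtx': array([[348.14769029,   0.        , 317.73515674],
       [  0.        , 348.14769029, 241.48321042],
       [  0.        ,   0.        ,   1.        ]]), 'pose': array([[ 0.44778157,  0.85137569,  0.27322352,  0.22124873],
       [ 0.89413872, -0.42541862, -0.13976749,  0.61641332],
       [-0.00276027,  0.30688504, -0.95174259,  0.37393963],
       [ 0.        ,  0.        ,  0.        ,  1.        ]])}
```

View pics/scene0.png

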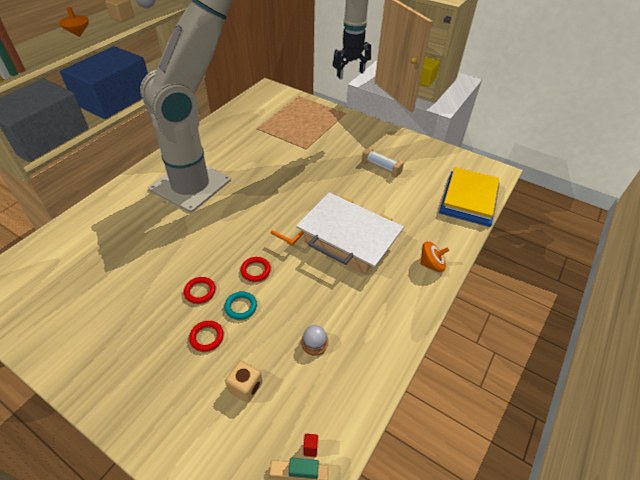

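View pics/top0.png

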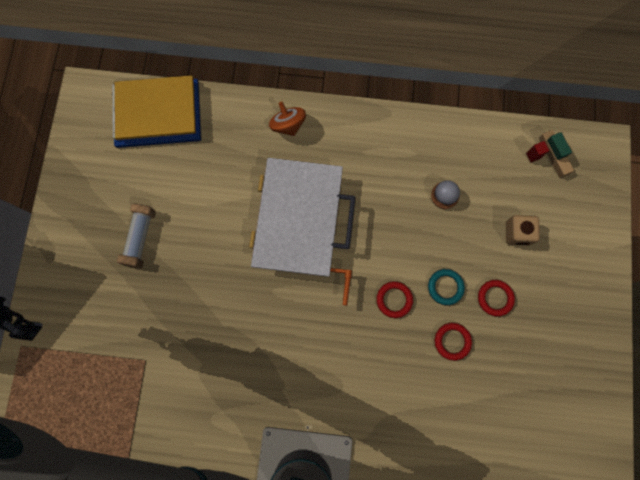

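View pics/wrist0.png

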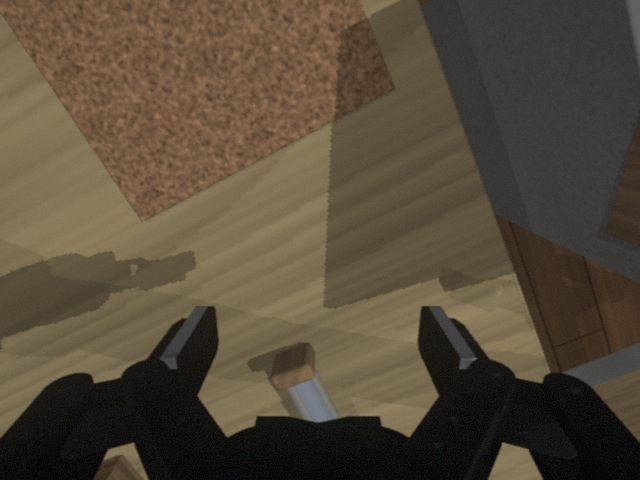

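The teal ring is at top (446,287) / scene (240,305). The three red ones are look-alikes at top (395,299), (497,297) and (453,341). I'll enlarge crops of the box and the rings to confirm.

Run:
```python
import cv2,numpy as np
t=cv2.imread("pics/top0.png"); s=cv2.imread("pics/scene0.png")
cv2.imwrite("pics/topc.png",cv2.resize(t[140:340,230:500],None,fx=2.9,fy=2.9,interpolation=cv2.INTER_CUBIC))
cv2.imwrite("pics/scenec.png",cv2.resize(s[180:340,180:420],None,fx=3.3,fy=3.3,interpolation=cv2.INTER_CUBIC))
```

```text
(no output)
```

View pics/topc.png

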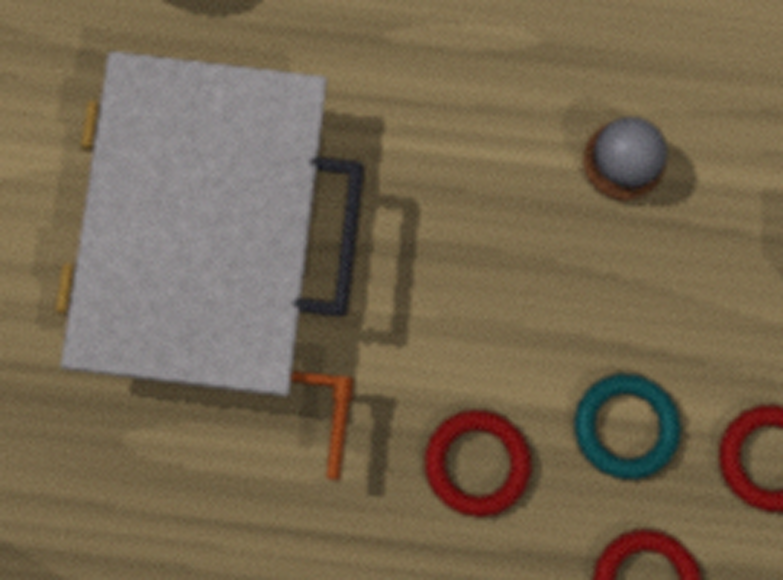

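View pics/scenec.png

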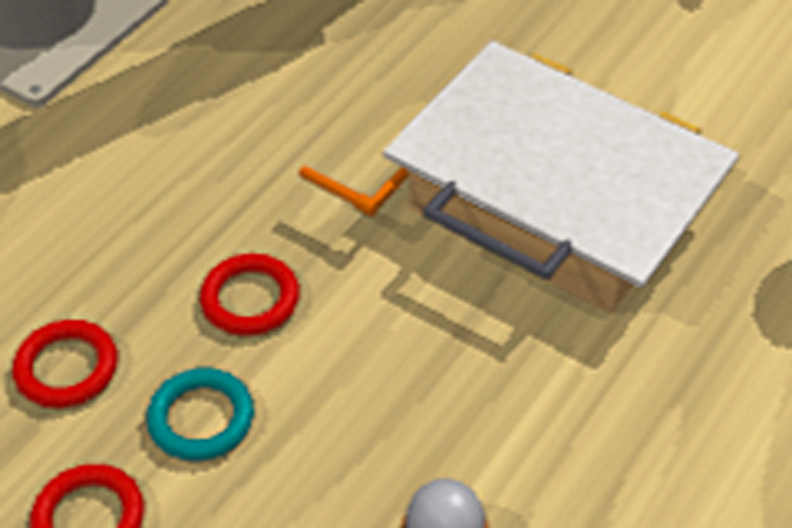

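```bash
cat > h.py <<'E'
import numpy as np, cv2
from scipy.optimize import least_squares
from scipy.spatial.transform import Rotation as Ro
from cell import bot, optics, look_for
def proj(P,cam,prm=None):
    p=prm or optics.camera_params(cam); T=np.linalg.inv(p["pose"]); P=np.atleast_2d(P)
    c=P@T[:3,:3].T+T[:3,3]; q=c@p["mtx"].T; return q[:,:2]/q[:,2:]
def ray(uv,cam,z):
    p=optics.camera_params(cam); d=p["pose"][:3,:3]@np.linalg.inv(p["mtx"])@np.array([uv[0],uv[1],1.]); o=p["pose"][:3,3]
    return o+d*(z-o[2])/d[2]
def pic(cam,name,crop=None,f=1):
    im=optics.grab_frame(cam)[:,:,::-1]
    if crop: im=im[crop[1]:crop[3],crop[0]:crop[2]]
    cv2.imwrite(f"pics/{name}.png",cv2.resize(im,None,fx=f,fy=f,interpolation=cv2.INTER_CUBIC))
E
python3 - <<'E'
from h import *
uc=lambda a,f,o:(np.array(a)+.5)/f-.5+np.array(o)
t=uc([(107,52),(325,78),(289,394),(62,367),(358,163),(343,312),(335,477)],2.9,(230,140))
s=uc([(492,41),(738,155),(641,285),(385,154),(430,212),(549,271),(303,171)],3.3,(180,180))
L=[(90,-135,70),(-96,-135,70),(-96,135,70),(90,135,70),(-130,-60,65),(-130,60,65),(-140,195,45)]
L2=[(90,135,70),(90,-135,70),(-96,-135,70),(-96,135,70),(-130,60,65),(-130,-60,65),(-140,195,45)]
L=np.array(L)/1e3;L2=np.array(L2)/1e3
def W(L,v):
    c,sn=np.cos(v[2]),np.sin(v[2]); 
    return L@np.array([[c,sn,0],[-sn,c,0],[0,0,1]])+[v[0],v[1],0]
f=lambda v:np.r_[proj(W(L,v),"top")-t, proj(W(L2,v),"scene")-s].ravel()
r=least_squares(f,[.6,0,1.57],loss="soft_l1"); print(r.x); print(f(r.x).reshape(-1,2).round(1))
np.save("box.npy",r.x)
# ring
for cam in ("top","scene"):
    im=cv2.imread(f"pics/{cam}0.png"); hsv=cv2.cvtColor(im,cv2.COLOR_BGR2HSV)
    m=cv2.inRange(hsv,(82,100,40),(100,255,255)); n,l,st,c=cv2.connectedComponentsWithStats(m)
    for i in range(1,n):
        if st[i,4]>200:
            print(cam,st[i],c[i]); 
            x,y,w,h=st[i,:4]; print(ray((x+w/2-.5,y+h/2-.5),cam,.009))
E
```

```text
[0.59319834 0.08333661 1.56406189]
[[ 0.1 -0.6]
 [ 1.1 -0.9]
 [ 0.7  0.2]
 [-0.6  0.1]
 [ 0.3  1.6]
 [ 0.  -1. ]
 [ 0.4  0.6]
 [ 0.1 -1.1]
 [ 1.2 -1.5]
 [ 1.3 -1.1]
 [-0.6 -1.1]
 [ 0.2  0. ]
 [-0.4  0.3]
 [-0.2 -0. ]]
top [429 269  35  36 561] [445.96613191 286.885918  ]
[ 0.47110975 -0.29384571  0.009     ]
scene [162  93  30  28 627] [176.24880383 106.79266348]
[-0.38960756  0.32394049  0.009     ]
scene [225 292  32  28 445] [240.21573034 305.25168539]
[ 0.47191471 -0.29743759  0.009     ]
```

The picture shows the birch box with its white lid shut, the handle facing −y and the stay pin on the robot's side. The ring that fits is the only teal one, at top (446,287), and the crop confirms it. Next I'll work out the targets and the first move.

```bash
cat >> h.py <<'E'
def R_of(a): return Ro.from_euler("xyz",a).as_matrix()
def Rt(approach,yax):
    x=np.array(approach,float);x/=np.linalg.norm(x);y=np.array(yax,float);y-=x*(x@y);y/=np.linalg.norm(y)
    return np.c_[x,y,np.cross(x,y)]
def need(pos,R=None,show=True):
    s=bot.observe(); R0=R_of(s["ee_rot"]); d=R0.T@(np.array(pos)-s["ee_pos"])*100
    a=Ro.from_matrix(R0.T@R).as_rotvec() if R is not None else np.zeros(3)
    print("t",round(s["time_s"],2),"ee",s["ee_pos"].round(4),"x",R0[:,0].round(3),"y",R0[:,1].round(3),"F",s["wrist_force"].round(1),"w",round(s["gripper_width"],4),"q",s["joints"].round(2))
    print("shift cm (tool)",d.round(2),"turn",a.round(3))
def bw(p): # box frame (floor-centre origin xy, shelf z) -> world
    v=np.load("box.npy");c,s=np.cos(v[2]),np.sin(v[2]); return np.array([v[0]+c*p[0]-s*p[1],v[1]+s*p[0]+c*p[1],p[2]])
def handle(th): return bw((.09-.22*np.cos(th),0,.065+.22*np.sin(th)))
def pin(th): return bw((-.02-.12*np.cos(th),.17,.045+.12*np.sin(th)))
E
python3 - <<'E'
from h import *
print(bw((0,0,0)),handle(0),handle(1.72),pin(0),pin(1.833))
p=handle(0)+[0,0,.10]
for sg in (1,-1):
    need(p,Rt((0,0,-1),bw((sg,0,0))-bw((0,0,0))))
s=bot.observe();R0=R_of(s["ee_rot"]); print(R0.round(3)); T=optics.camera_params("wrist")["pose"]; print(R0.T@(T[:3,3]-s["ee_pos"]), R0.T@T[:3,:3])
E
```

```text
[0.59319834 0.08333661 0.        ] [ 0.59232287 -0.04666044  0.065     ] [0.59402467 0.20603698 0.28255575] [ 0.42225938 -0.05551537  0.045     ] [0.42327698 0.09558635 0.16089853]
t 0.15 ee [0.2911 0.5806 0.2306] x [-0.001 -0.001 -1.   ] y [ 0.448  0.894 -0.002] F [0.6 0.1 0.4] w 0.0858 q [-1.17  0.63  0.04  1.52 -0.03  1.   -0.02]
shift cm (tool) [  6.62 -42.56  55.04] turn [-0.458 -0.     0.001]
t 0.15 ee [0.2911 0.5806 0.2306] x [-0.001 -0.001 -1.   ] y [ 0.448  0.894 -0.002] F [0.6 0.1 0.4] w 0.0858 q [-1.17  0.63  0.04  1.52 -0.03  1.   -0.02]
shift cm (tool) [  6.62 -42.56  55.04] turn [2.684e+00 2.000e-03 0.000e+00]
[[-0.001  0.448  0.894]
 [-0.001  0.894 -0.448]
 [-1.    -0.002  0.   ]]
[-0.14347475  0.00051334 -0.07849059] [[ 9.94726799e-04 -3.06869501e-01  9.51751081e-01]
 [ 9.99999387e-01  7.67343292e-04 -7.97742133e-04]
 [-4.85517078e-04  9.51751291e-01  3.06870076e-01]]
```

```bash
python3 -m crank '[{"dy":-2.8,"dz":3.7,"hand":180},{"dy":-2.8,"dz":3.7,"hand":180},{"dy":-2.8,"dz":3.7,"hand":180},{"dy":-2.8,"dz":3.7,"hand":180},{"dy":-2.8,"dz":3.7,"hand":180}]'
python3 -m crank '[{"dy":-2.8,"dz":3.7,"hand":180},{"dy":-2.8,"dz":3.7,"hand":180},{"dy":-2.8,"dz":3.7,"hand":180},{"dy":-2.8,"dz":3.7,"hand":180},{"dy":-2.8,"dz":3.7,"hand":180}]'
python3 -m crank '[{"dy":-2.8,"dz":3.7,"hand":180},{"dy":-2.8,"dz":3.7,"hand":180},{"dy":-2.8,"dz":3.7,"hand":180},{"dy":-2.8,"dz":3.7,"hand":180},{"hand":180}]'
python3 -m crank '[{"ax":-0.115,"hand":180},{"ax":-0.115,"hand":180},{"ax":-0.115,"hand":180},{"ax":-0.113,"hand":180},{"hand":180}]'
python3 - <<'E'
from h import *
need(handle(0)+[0,0,.10],Rt((0,0,-1),bw((1,0,0))-bw((0,0,0))))
pic("wrist","w1"); 
print([(proj(q,"wrist").round(0)) for q in (handle(0),bw((-.13,.06,.065)),bw((-.13,-.06,.065)),pin(0))])
E
```

```text
t 0.15 ee [0.2911 0.5806 0.2306] x [-0.001 -0.001 -1.   ] y [ 0.448  0.894 -0.002] F [0.6 0.1 0.4] w 0.0858 q [-1.17  0.63  0.04  1.52 -0.03  1.   -0.02]
shift cm (tool) [  6.62 -42.56  55.04] turn [-0.458 -0.     0.001]
[array([[ 14., 600.]]), array([[-16., 575.]]), array([[ 42., 624.]]), array([[-67., 510.]])]invalid input
invalid input
invalid input
invalid input
```

View pics/w1.png

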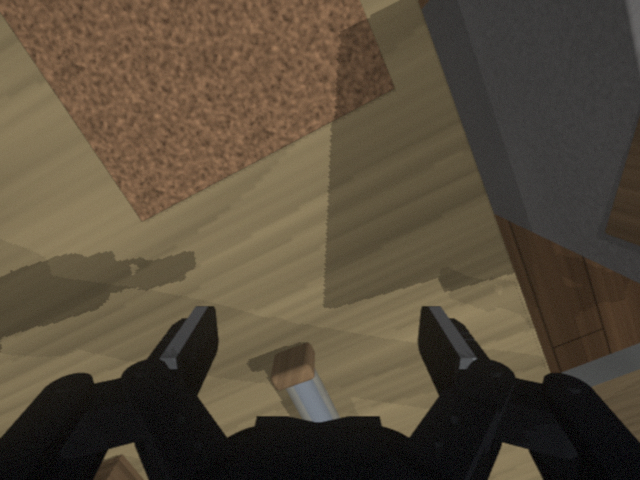

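"Invalid input", so the arm didn't move. All seven fields are probably required, so I'll give them all.

```bash
python3 -m crank '[{"dx":0,"dy":-2.8,"dz":3.7,"ax":0,"ay":0,"az":0,"hand":180},{"dx":0,"dy":-2.8,"dz":3.7,"ax":0,"ay":0,"az":0,"hand":180},{"dx":0,"dy":-2.8,"dz":3.7,"ax":0,"ay":0,"az":0,"hand":180},{"dx":0,"dy":-2.8,"dz":3.7,"ax":0,"ay":0,"az":0,"hand":180},{"dx":0,"dy":-2.8,"dz":3.7,"ax":0,"ay":0,"az":0,"hand":180}]'
```

```text
time_s: 0.7
ee_pos: [0.3945, 0.3712, 0.2313]
ee_rot: [0.137, 1.571, -0.327]
wrist_force: [0.1, 0.8, 0.7]
gripper_width: 0.0246
```

```bash
python3 -m crank '[{"dx":0,"dy":-2.8,"dz":3.7,"ax":0,"ay":0,"az":0,"hand":180},{"dx":0,"dy":-2.8,"dz":3.7,"ax":0,"ay":0,"az":0,"hand":180},{"dx":0,"dy":-2.8,"dz":3.7,"ax":0,"ay":0,"az":0,"hand":180},{"dx":0,"dy":-2.8,"dz":3.7,"ax":0,"ay":0,"az":0,"hand":180},{"dx":0,"dy":-2.8,"dz":3.7,"ax":0,"ay":0,"az":0,"hand":180}]'
python3 -m crank '[{"dx":0,"dy":-2.8,"dz":3.7,"ax":0,"ay":0,"az":0,"hand":180},{"dx":0,"dy":-2.8,"dz":3.7,"ax":0,"ay":0,"az":0,"hand":180},{"dx":0,"dy":-2.8,"dz":3.7,"ax":0,"ay":0,"az":0,"hand":180},{"dx":0,"dy":-2.8,"dz":3.7,"ax":0,"ay":0,"az":0,"hand":180},{"dx":0,"dy":-2.8,"dz":3.7,"ax":0,"ay":0,"az":0,"hand":180}]'
python3 -m crank '[{"dx":0,"dy":0,"dz":0,"ax":-0.115,"ay":0,"az":0,"hand":180},{"dx":0,"dy":0,"dz":0,"ax":-0.115,"ay":0,"az":0,"hand":180},{"dx":0,"dy":0,"dz":0,"ax":-0.115,"ay":0,"az":0,"hand":180},{"dx":0,"dy":0,"dz":0,"ax":-0.113,"ay":0,"az":0,"hand":180},{"dx":0,"dy":0,"dz":0,"ax":0,"ay":0,"az":0,"hand":180}]'
python3 - <<'E'
from h import *
need(handle(0)+[0,0,.10],Rt((0,0,-1),bw((1,0,0))-bw((0,0,0))))
pic("wrist","w2"); 
print([(proj(q,"wrist").round(0)) for q in (handle(0),bw((-.13,.06,.065)),bw((-.13,-.06,.065)),pin(0))])
E
```

```text
time_s: 1.2
ee_pos: [0.4971, 0.1632, 0.2314]
ee_rot: [1.268, 1.571, 0.803]
wrist_force: [1.1, 0.9, 0.1]
gripper_width: 0.0251
time_s: 1.7
ee_pos: [0.5997, -0.0449, 0.2312]
ee_rot: [2.526, 1.571, 2.062]
wrist_force: [0.9, 0.1, 0.4]
gripper_width: 0.0254
time_s: 2.2
ee_pos: [0.599, -0.0433, 0.2311]
ee_rot: [2.37, 1.57, 2.363]
wrist_force: [0.1, -0.1, -0.4]
gripper_width: 0.025
t 2.2 ee [ 0.599  -0.0433  0.2311] x [-0.  0. -1.] y [0.007 1.    0.   ] F [ 0.1 -0.1 -0.4] w 0.025 q [ 0.06  0.56 -0.06  1.66  0.04  0.93  1.55]
shift cm (tool) [ 6.61 -0.34 -0.66] turn [-0. -0. -0.]
[array([[314., 212.]]), array([[313., 144.]]), array([[314., 273.]]), array([[301.,   3.]])]
```

View pics/w2.png

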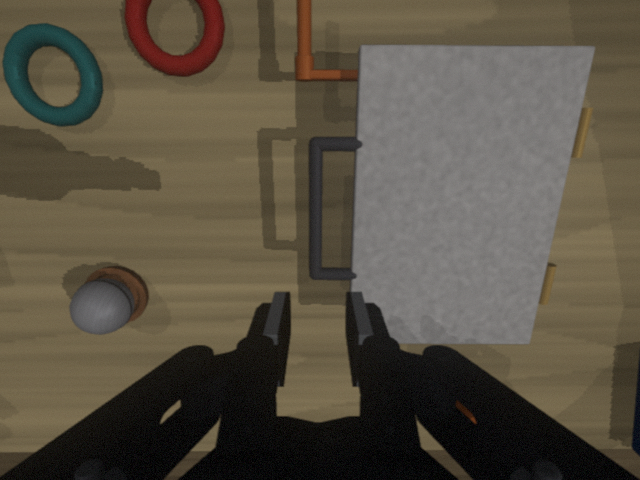

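The wrist view puts the bar at u≈315 with legs at v≈143 and 273, matching the prediction of 314, 144 and 273. I'll descend onto the bar.

```bash
python3 -m crank '[{"dx":4,"dy":-0.3,"dz":-0.7,"ax":0,"ay":0,"az":0,"hand":180},{"dx":4,"dy":0,"dz":0,"ax":0,"ay":0,"az":0,"hand":180},{"dx":4,"dy":0,"dz":0,"ax":0,"ay":0,"az":0,"hand":180},{"dx":3,"dy":0,"dz":0,"ax":0,"ay":0,"az":0,"hand":180},{"dx":0,"dy":0,"dz":0,"ax":0,"ay":0,"az":0,"hand":180}]'
python3 - <<'E'
from h import *
need(handle(0)+[0,0,-.013],Rt((0,0,-1),bw((1,0,0))-bw((0,0,0))))
pic("wrist","w3");
E
```

```text
time_s: 2.75
ee_pos: [0.5887, -0.0459, 0.0774]
ee_rot: [-3.129, 1.562, -3.138]
wrist_force: [-0.9, 0.2, 0.6]
gripper_width: 0.0249
t 2.75 ee [ 0.5887 -0.0459  0.0774] x [-0.009 -0.    -1.   ] y [ 0.009  1.    -0.   ] F [-0.9  0.2  0.6] w 0.0249 q [ 0.06  0.75 -0.05  1.8   0.06  0.6   1.54]
shift cm (tool) [ 2.53 -0.07  0.38] turn [-0.002 -0.009  0.   ]
```

View pics/w3.png

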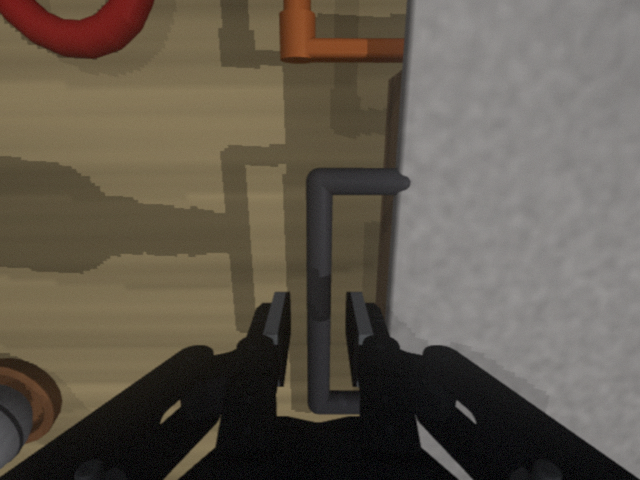

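The bar lies centred between the pads (u≈320) and the right finger fits in the gap. I'll lower 2.5 cm and close.

```bash
python3 -m crank '[{"dx":1.3,"dy":0,"dz":0.4,"ax":0,"ay":0,"az":0,"hand":180},{"dx":1.2,"dy":0,"dz":0,"ax":0,"ay":0,"az":0,"hand":180},{"dx":0,"dy":0,"dz":0,"ax":0,"ay":0,"az":0,"hand":255},{"dx":0,"dy":0,"dz":0,"ax":0,"ay":0,"az":0,"hand":255},{"dx":0,"dy":0,"dz":0,"ax":0,"ay":0,"az":0,"hand":255}]'
python3 - <<'E'
from h import *
need(handle(0)+[0,0,-.013],Rt((0,0,-1),bw((1,0,0))-bw((0,0,0))))
pic("wrist","w4");
E
```

```text
time_s: 3.3
ee_pos: [0.5958, -0.0457, 0.0565]
ee_rot: [2.425, 1.57, 2.418]
wrist_force: [-0.6, 1.6, -1.3]
gripper_width: 0.0098
t 3.3 ee [ 0.5958 -0.0457  0.0565] x [-0.001  0.001 -1.   ] y [0.007 1.    0.001] F [-0.6  1.6 -1.3] w 0.0098 q [ 0.06  0.79 -0.05  1.8   0.06  0.56  1.54]
shift cm (tool) [ 0.45 -0.1  -0.35] turn [-0.    -0.001 -0.001]
```

View pics/w4.png

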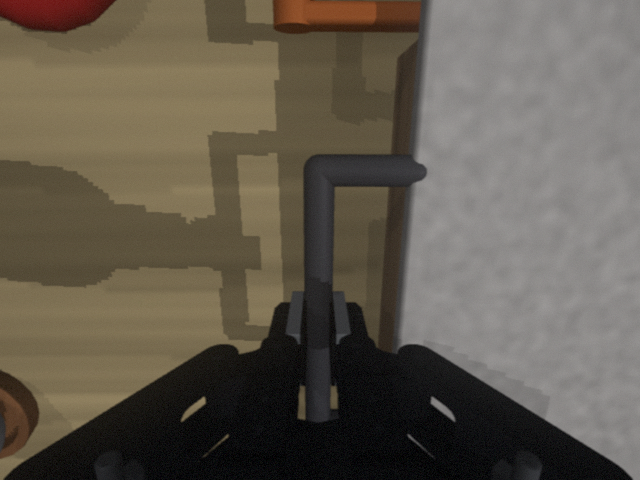

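```bash
cat >> h.py <<'E'
def arc(t=.0085,step=.1,n=5,end=1.72,sgn=1):
    s=bot.observe();R=R_of(s["ee_rot"]);b=s["ee_pos"]-R[:,0]*t
    h=bw((.09,0,.065)); e=bw((1,0,0))-bw((0,0,0)); y=(b-h)@e; z=b[2]-h[2]
    th=np.arctan2(z,-y); print("t",s["time_s"],"theta",round(th,3),"r",round(np.hypot(y,z),4),"F",s["wrist_force"].round(1),"w",round(s["gripper_width"],4))
    p=b
    for i in range(n):
        th2=th+sgn*step
        if sgn*(th2-end)>0: th2=end
        d=R.T@(handle(th2)-p)*100; p=handle(th2); th=th2; print("th",round(th2,3),"dx %.2f dy %.2f dz %.2f"%tuple(d))
E
python3 -c "
from h import *
arc()"
```

```text
t 3.35 theta 0.0 r 0.219 F [-1.9  2.1 -1.4] w 0.0096
th 0.1 dx -2.20 dy 0.01 dz -0.35
th 0.2 dx -2.17 dy 0.33 dz -0.00
th 0.3 dx -2.13 dy 0.55 dz -0.00
th 0.4 dx -2.07 dy 0.76 dz -0.00
th 0.5 dx -1.98 dy 0.96 dz -0.00
```

```bash
python3 -m crank '[{"dx":-2.2,"dy":0.1,"dz":0,"ax":0,"ay":0,"az":0,"hand":255},{"dx":-2.2,"dy":0.3,"dz":0,"ax":0,"ay":0,"az":0,"hand":255},{"dx":-2.1,"dy":0.6,"dz":0,"ax":0,"ay":0,"az":0,"hand":255},{"dx":-2.1,"dy":0.8,"dz":0,"ax":0,"ay":0,"az":0,"hand":255},{"dx":-2.0,"dy":1.0,"dz":0,"ax":0,"ay":0,"az":0,"hand":255}]'
python3 -c "
from h import *
arc()"
```

```text
time_s: 3.85
ee_pos: [0.5961, -0.0191, 0.1634]
ee_rot: [-1.503, 1.57, -1.511]
wrist_force: [0.1, -1.1, -3.6]
gripper_width: 0.0095
t 3.85 theta 0.507 r 0.2201 F [ 0.1 -1.1 -3.6] w 0.0095
th 0.607 dx -1.86 dy 1.17 dz -0.36
th 0.707 dx -1.74 dy 1.34 dz -0.00
th 0.807 dx -1.60 dy 1.51 dz -0.00
th 0.907 dx -1.44 dy 1.66 dz -0.00
th 1.007 dx -1.27 dy 1.80 dz -0.00
```

Tracking well (θ = 0.507, r = 0.220).

```bash
python3 -m crank '[{"dx":-1.9,"dy":1.2,"dz":0,"ax":0,"ay":0,"az":0,"hand":255},{"dx":-1.7,"dy":1.3,"dz":0,"ax":0,"ay":0,"az":0,"hand":255},{"dx":-1.6,"dy":1.5,"dz":0,"ax":0,"ay":0,"az":0,"hand":255},{"dx":-1.4,"dy":1.7,"dz":0,"ax":0,"ay":0,"az":0,"hand":255},{"dx":-1.3,"dy":1.8,"dz":0,"ax":0,"ay":0,"az":0,"hand":255}]'
python3 -c "
from h import *
arc()"
```

```text
time_s: 4.35
ee_pos: [0.5969, 0.0517, 0.2435]
ee_rot: [-1.407, 1.564, -1.418]
wrist_force: [-2.1, -7.2, 4.2]
gripper_width: 0.0095
t 4.35 theta 0.995 r 0.2231 F [-2.1 -7.2  4.2] w 0.0095
th 1.095 dx -0.86 dy 2.06 dz -0.40
th 1.195 dx -0.92 dy 2.00 dz -0.01
th 1.295 dx -0.72 dy 2.08 dz -0.01
th 1.395 dx -0.51 dy 2.14 dz -0.01
th 1.495 dx -0.29 dy 2.18 dz -0.01
```

```bash
python3 -m crank '[{"dx":-0.9,"dy":2.0,"dz":0,"ax":0,"ay":0,"az":0,"hand":255},{"dx":-0.9,"dy":2.0,"dz":0,"ax":0,"ay":0,"az":0,"hand":255},{"dx":-0.7,"dy":2.1,"dz":0,"ax":0,"ay":0,"az":0,"hand":255},{"dx":-0.5,"dy":2.1,"dz":0,"ax":0,"ay":0,"az":0,"hand":255},{"dx":-0.3,"dy":2.2,"dz":0,"ax":0,"ay":0,"az":0,"hand":255}]'
python3 -c "
from h import *
arc(n=4)"
```

```text
time_s: 4.85
ee_pos: [0.5985, 0.1601, 0.2779]
ee_rot: [-0.078, 1.566, -0.086]
wrist_force: [-7.2, -0.1, 5.6]
gripper_width: 0.0092
t 4.85 theta 1.511 r 0.2218 F [-7.2 -0.1  5.6] w 0.0092
th 1.611 dx 0.16 dy 2.21 dz -0.48
th 1.711 dx 0.20 dy 2.19 dz -0.01
th 1.72 dx 0.03 dy 0.19 dz -0.00
th 1.72 dx 0.00 dy 0.00 dz 0.00
```

```bash
python3 -m crank '[{"dx":0.1,"dy":1.6,"dz":-0.1,"ax":0,"ay":0,"az":0,"hand":255},{"dx":0.2,"dy":1.4,"dz":-0.1,"ax":0,"ay":0,"az":0,"hand":255},{"dx":0.2,"dy":1.0,"dz":0,"ax":0,"ay":0,"az":0,"hand":255},{"dx":0.1,"dy":0.5,"dz":0,"ax":0,"ay":0,"az":0,"hand":255},{"dx":0,"dy":0,"dz":0,"ax":0,"ay":0,"az":0,"hand":255}]'
python3 -c "
from h import *
arc(n=2);need(handle(1.72))
pic('scene','s5',(260,60,460,260),3); pic('wrist','w5')"
```

```text
time_s: 5.35
ee_pos: [0.5984, 0.2071, 0.2742]
ee_rot: [0.364, 1.561, 0.356]
wrist_force: [-3.1, -1.0, 20.7]
gripper_width: 0.0094
t 5.35 theta 1.724 r 0.2203 F [-3.1 -1.  20.7] w 0.0094
th 1.72 dx 0.01 dy -0.10 dz -0.43
th 1.72 dx 0.00 dy 0.00 dz 0.00
t 5.35 ee [0.5984 0.2071 0.2742] x [ 0.009  0.003 -1.   ] y [0.008 1.    0.003] F [-3.1 -1.  20.7] w 0.0094 q [-0.34  0.56 -0.06  1.52  0.03  1.05  1.16]
shift cm (tool) [-0.84 -0.1  -0.43] turn [0. 0. 0.]
```

View pics/s5.png

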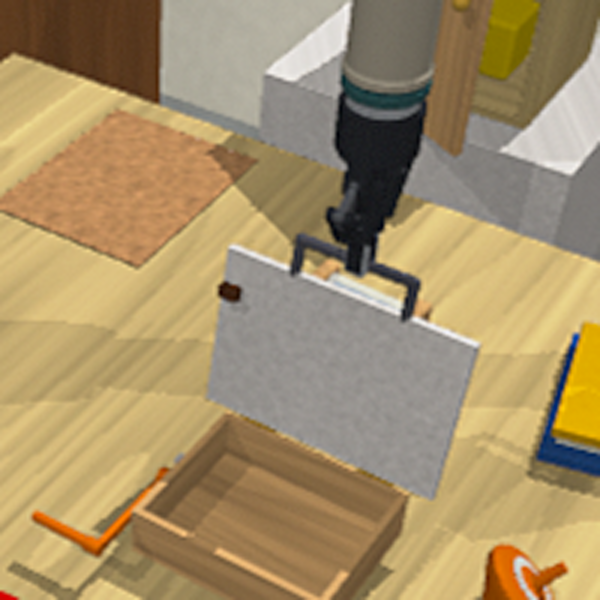

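View pics/w5.png

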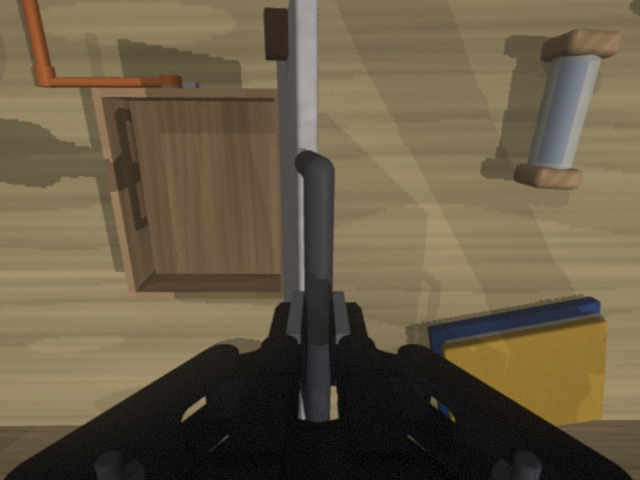

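The lid is back past upright (θ≈1.72) and the stay is still folded. I'll release and rise.

```bash
python3 -m crank '[{"dx":-0.2,"dy":0,"dz":0,"ax":0,"ay":0,"az":0,"hand":170},{"dx":0,"dy":0,"dz":0,"ax":0,"ay":0,"az":0,"hand":170},{"dx":-2,"dy":0,"dz":0,"ax":0,"ay":0,"az":0,"hand":170},{"dx":-3,"dy":0,"dz":0,"ax":0,"ay":0,"az":0,"hand":170},{"dx":0,"dy":0,"dz":0,"ax":0,"ay":0,"az":0,"hand":170}]'
python3 -c "
from h import *
need(pin(0)+[0,0,.12],Rt((0,0,-1),bw((1,0,0))-bw((0,0,0))))
pic('scene','s6',(260,60,460,260),2)"
```

```text
time_s: 5.95
ee_pos: [0.5979, 0.2063, 0.3239]
ee_rot: [0.348, 1.564, 0.341]
wrist_force: [1.1, 0.4, 0.4]
gripper_width: 0.0284
t 5.95 ee [0.5979 0.2063 0.3239] x [ 0.006  0.002 -1.   ] y [0.007 1.    0.002] F [1.1 0.4 0.4] w 0.0284 q [-0.34  0.52 -0.06  1.45  0.03  1.17  1.16]
shift cm (tool) [ 15.72 -26.35 -17.48] turn [-0.     0.006 -0.002]
```

View pics/s6.png

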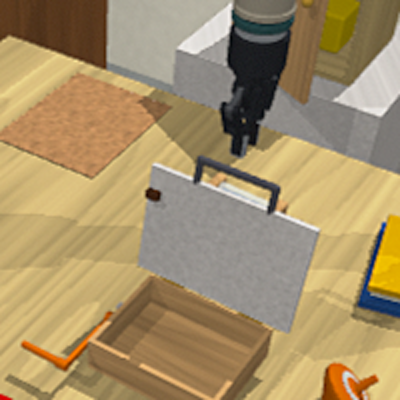

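The lid holds by itself. Next, over to the stay pin.

```bash
python3 -m crank '[{"dx":0,"dy":-3.8,"dz":-2.5,"ax":0,"ay":0,"az":0,"hand":170},{"dx":0,"dy":-3.8,"dz":-2.5,"ax":0,"ay":0,"az":0,"hand":170},{"dx":0,"dy":-3.8,"dz":-2.5,"ax":0,"ay":0,"az":0,"hand":170},{"dx":0,"dy":-3.8,"dz":-2.5,"ax":0,"ay":0,"az":0,"hand":170},{"dx":2,"dy":-3.8,"dz":-2.5,"ax":0,"ay":0,"az":0,"hand":170}]'
python3 -m crank '[{"dx":2,"dy":-3.8,"dz":-2.5,"ax":0,"ay":0,"az":0,"hand":170},{"dx":2,"dy":-3.6,"dz":-2.5,"ax":0,"ay":0,"az":0,"hand":170},{"dx":4,"dy":0,"dz":0,"ax":0,"ay":0,"az":0,"hand":170},{"dx":4,"dy":0,"dz":0,"ax":0,"ay":0,"az":0,"hand":170},{"dx":0,"dy":0,"dz":0,"ax":0,"ay":0,"az":0,"hand":170}]'
python3 -c "
from h import *
need(pin(0)+[0,0,-.012],Rt((0,0,-1),bw((1,0,0))-bw((0,0,0))))
pic('wrist','w7')
print(proj([bw((-.14,.116,.045)),bw((-.14,.195,.045)),pin(0)],'wrist').round())"
```

```text
time_s: 6.5
ee_pos: [0.4694, 0.0153, 0.3009]
ee_rot: [0.022, 1.567, 0.015]
wrist_force: [0.9, -0.1, 0.1]
gripper_width: 0.0286
time_s: 7.0
ee_pos: [0.4146, -0.057, 0.1764]
ee_rot: [3.079, 1.56, 3.072]
wrist_force: [-1.0, -0.1, 1.3]
gripper_width: 0.0284
t 7.0 ee [ 0.4146 -0.057   0.1764] x [-0.011  0.001 -1.   ] y [0.008 1.    0.001] F [-1.  -0.1  1.3] w 0.0284 q [ 0.07  0.4  -0.    2.18  0.    0.57  1.63]
shift cm (tool) [14.33  0.14  0.93] turn [-0.001 -0.011 -0.001]
[[319. 295.]
 [319. 207.]
 [319. 237.]]
```

View pics/w7.png

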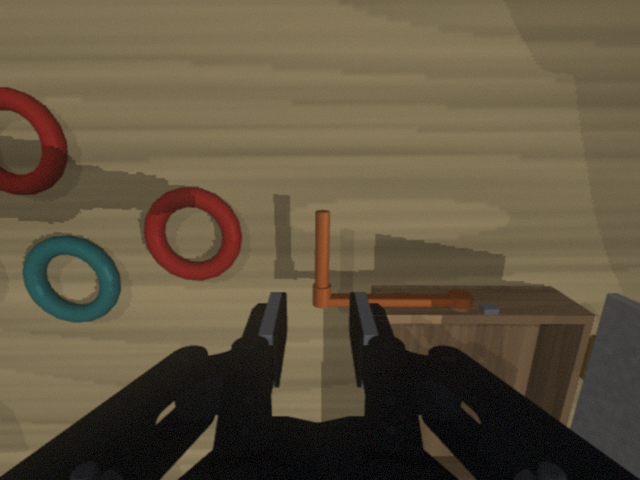

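The pin shows at u≈322, v 210–300, within 3 px of the prediction. I'll descend.

```bash
python3 -m crank '[{"dx":4,"dy":0,"dz":0.4,"ax":0,"ay":0,"az":0,"hand":170},{"dx":4,"dy":0.1,"dz":0.4,"ax":0,"ay":0,"az":0,"hand":170},{"dx":4,"dy":0,"dz":0,"ax":0,"ay":0,"az":0,"hand":170},{"dx":1.0,"dy":0,"dz":0,"ax":0,"ay":0,"az":0,"hand":170},{"dx":0,"dy":0,"dz":0,"ax":0,"ay":0,"az":0,"hand":170}]'
python3 -c "
from h import *
need(pin(0)+[0,0,-.012],Rt((0,0,-1),bw((1,0,0))-bw((0,0,0))))"
```

```text
time_s: 7.55
ee_pos: [0.4281, -0.0561, 0.0521]
ee_rot: [-3.137, 1.568, 3.141]
wrist_force: [-0.4, 0.0, -0.2]
gripper_width: 0.0285
t 7.55 ee [ 0.4281 -0.0561  0.0521] x [-0.003  0.    -1.   ] y [ 0.005  1.    -0.   ] F [-0.4  0.  -0.2] w 0.0285 q [ 0.12  0.67 -0.08  2.25  0.23  0.24  1.4 ]
shift cm (tool) [ 1.91  0.06 -0.58] turn [ 0.002 -0.003  0.   ]
```

q6 is at its 0.23 limit, so a vertical tool this low and this close is at the edge of reach. I'll tilt the tool 0.2 rad with the tip inward and grip the pin a bit farther out.

```bash
python3 -m crank '[{"dx":-1,"dy":0,"dz":0.5,"ax":0,"ay":0.1,"az":0,"hand":170},{"dx":0,"dy":0,"dz":0,"ax":0,"ay":0.1,"az":0,"hand":170},{"dx":0,"dy":0,"dz":0,"ax":0,"ay":0.05,"az":0,"hand":170},{"dx":0,"dy":0,"dz":0,"ax":0,"ay":0,"az":0,"hand":170}]'
python3 -c "
from h import *
need(pin(0)+[.012,0,-.011],Rt((-.25,0,-1),bw((1,0,0))-bw((0,0,0))))"
```

```text
time_s: 7.95
ee_pos: [0.4361, -0.0556, 0.0639]
ee_rot: [3.135, 1.324, 3.128]
wrist_force: [-0.6, 0.7, 0.5]
gripper_width: 0.0285
t 7.95 ee [ 0.4361 -0.0556  0.0639] x [-0.244  0.003 -0.97 ] y [0.007 1.    0.002] F [-0.6  0.7  0.5] w 0.0285 q [ 0.16  0.73 -0.15  2.    0.17  0.67  1.45]
shift cm (tool) [ 2.94 -0.    0.55] turn [ 0.001 -0.002 -0.003]
```

```bash
python3 -m crank '[{"dx":1.5,"dy":0,"dz":0.3,"ax":0,"ay":0,"az":0,"hand":170},{"dx":1.4,"dy":0,"dz":0.3,"ax":0,"ay":0,"az":0,"hand":170},{"dx":0,"dy":0,"dz":0,"ax":0,"ay":0,"az":0,"hand":170},{"dx":0,"dy":0,"dz":0,"ax":0,"ay":0,"az":0,"hand":255},{"dx":0,"dy":0,"dz":0,"ax":0,"ay":0,"az":0,"hand":255}]'
python3 -m crank '[{"dx":0,"dy":0,"dz":0,"ax":0,"ay":0,"az":0,"hand":255}]'
cat >> h.py <<'E'
def sarc(xo=.012,t=.011,step=.15,n=5,end=1.833):
    s=bot.observe();R=R_of(s["ee_rot"]);b=s["ee_pos"]-R[:,0]*t
    h=bw((-.02,.17,.045)); e=bw((1,0,0))-bw((0,0,0)); y=(b-h)@e; z=b[2]-h[2]
    th=np.arctan2(z,-y); print("t",s["time_s"],"theta",round(th,3),"r",round(np.hypot(y,z),4),"x",b[0],"F",s["wrist_force"].round(1),"w",round(s["gripper_width"],4),"q",s["joints"].round(2))
    p=b
    for i in range(n):
        th2=min(th+step,end)
        q=pin(th2)+[xo,0,0]
        d=R.T@(q-p)*100; p=q; th=th2; print("th",round(th2,3),"dx %.2f dy %.2f dz %.2f"%tuple(d))
E
python3 -c "
from h import *
sarc(n=13)
pic('wrist','w8')"
```

```text
time_s: 8.45
ee_pos: [0.4312, -0.0538, 0.034]
ee_rot: [3.13, 1.319, 3.125]
wrist_force: [-1.7, 5.9, 1.8]
gripper_width: 0.0096
time_s: 8.55
ee_pos: [0.4312, -0.0537, 0.034]
ee_rot: [3.13, 1.319, 3.125]
wrist_force: [0.1, 5.9, 0.9]
gripper_width: 0.0096
t 8.55 theta -0.003 r 0.1182 x 0.43391382616090307 F [0.1 5.9 0.9] w 0.0096 q [ 0.15  0.78 -0.14  2.02  0.18  0.6   1.43]
th 0.147 dx -1.75 dy -0.04 dz -0.41
th 0.297 dx -1.70 dy 0.40 dz -0.44
th 0.447 dx -1.62 dy 0.66 dz -0.42
th 0.597 dx -1.51 dy 0.90 dz -0.39
th 0.747 dx -1.36 dy 1.12 dz -0.35
th 0.897 dx -1.18 dy 1.32 dz -0.30
th 1.047 dx -0.98 dy 1.49 dz -0.25
th 1.197 dx -0.75 dy 1.62 dz -0.19
th 1.347 dx -0.51 dy 1.72 dz -0.13
th 1.497 dx -0.25 dy 1.78 dz -0.06
th 1.647 dx 0.01 dy 1.80 dz 0.00
th 1.797 dx 0.27 dy 1.78 dz 0.07
th 1.833 dx 0.10 dy 0.42 dz 0.03
```

View pics/w8.png

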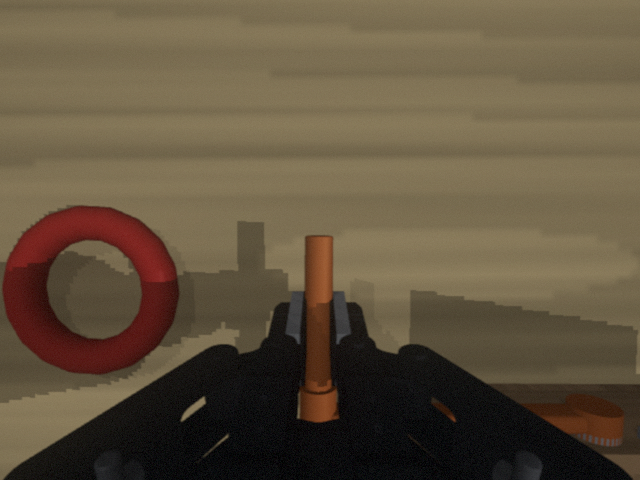

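The pin is gripped between the pads at (319, 310). Now swing it up.

```bash
python3 -m crank '[{"dx":-1.8,"dy":0.1,"dz":-0.4,"ax":0,"ay":0,"az":0,"hand":255},{"dx":-1.7,"dy":0.4,"dz":-0.4,"ax":0,"ay":0,"az":0,"hand":255},{"dx":-1.6,"dy":0.7,"dz":-0.4,"ax":0,"ay":0,"az":0,"hand":255},{"dx":-1.5,"dy":0.9,"dz":-0.4,"ax":0,"ay":0,"az":0,"hand":255},{"dx":-1.4,"dy":1.1,"dz":-0.4,"ax":0,"ay":0,"az":0,"hand":255}]'
python3 -c "
from h import *
sarc(n=6)"
```

```text
time_s: 9.1
ee_pos: [0.4313, -0.0242, 0.1168]
ee_rot: [-3.141, 1.319, 3.135]
wrist_force: [-0.3, 1.4, -5.0]
gripper_width: 0.009
t 9.1 theta 0.75 r 0.1211 x 0.43403388298573475 F [-0.3  1.4 -5. ] w 0.009 q [ 0.11  0.63 -0.18  1.99  0.13  0.78  1.41]
th 0.9 dx -1.12 dy 1.41 dz -0.24
th 1.05 dx -0.98 dy 1.49 dz -0.25
th 1.2 dx -0.75 dy 1.62 dz -0.19
th 1.35 dx -0.51 dy 1.72 dz -0.13
th 1.5 dx -0.25 dy 1.78 dz -0.07
th 1.65 dx 0.01 dy 1.80 dz 0.00
```

```bash
python3 -m crank '[{"dx":-1.1,"dy":1.4,"dz":-0.3,"ax":0,"ay":0,"az":0,"hand":255},{"dx":-1.0,"dy":1.5,"dz":-0.3,"ax":0,"ay":0,"az":0,"hand":255},{"dx":-0.8,"dy":1.6,"dz":-0.2,"ax":0,"ay":0,"az":0,"hand":255},{"dx":-0.5,"dy":1.7,"dz":-0.1,"ax":0,"ay":0,"az":0,"hand":255},{"dx":-0.2,"dy":1.8,"dz":-0.1,"ax":0,"ay":0,"az":0,"hand":255}]'
python3 -c "
from h import *
sarc(n=4)"
```

```text
time_s: 9.6
ee_pos: [0.4331, 0.0534, 0.1573]
ee_rot: [-3.125, 1.322, -3.134]
wrist_force: [-4.8, -0.4, 19.9]
gripper_width: 0.0095
t 9.6 theta 1.482 r 0.1235 x 0.43576315899271706 F [-4.8 -0.4 19.9] w 0.0095 q [-0.02  0.57 -0.21  1.95  0.08  0.87  1.29]
th 1.632 dx 0.32 dy 1.84 dz -0.00
th 1.782 dx 0.23 dy 1.78 dz 0.06
th 1.833 dx 0.14 dy 0.60 dz 0.03
th 1.833 dx 0.00 dy 0.00 dz 0.00
```

```bash
python3 -m crank '[{"dx":0.0,"dy":1.7,"dz":0,"ax":0,"ay":0,"az":0,"hand":255},{"dx":0.2,"dy":1.6,"dz":0,"ax":0,"ay":0,"az":0,"hand":255},{"dx":0.2,"dy":0.6,"dz":0,"ax":0,"ay":0,"az":0,"hand":255},{"dx":0,"dy":0,"dz":0,"ax":0,"ay":0,"az":0,"hand":255}]'
python3 -c "
from h import *
sarc(n=2)
pic('scene','s9',(260,60,460,260),3)"
```

```text
time_s: 10.0
ee_pos: [0.4317, 0.0976, 0.152]
ee_rot: [3.129, 1.321, 3.125]
wrist_force: [-0.0, 2.3, 20.4]
gripper_width: 0.0095
t 10.0 theta 1.846 r 0.1222 x 0.4344276869832828 F [-0.   2.3 20.4] w 0.0095 q [-0.09  0.59 -0.22  1.94  0.06  0.86  1.23]
th 1.833 dx 0.14 dy -0.20 dz 0.13
th 1.833 dx 0.00 dy 0.00 dz 0.00
```

View pics/s9.png

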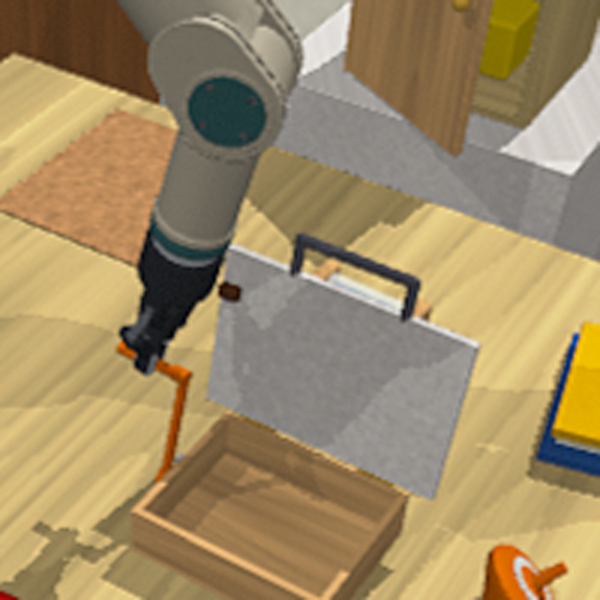

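The stay is over at its stop. I'll release and back off along the tool axis.

```bash
python3 -m crank '[{"dx":-0.2,"dy":0,"dz":0,"ax":0,"ay":0,"az":0,"hand":170},{"dx":0,"dy":0,"dz":0,"ax":0,"ay":0,"az":0,"hand":170},{"dx":-2,"dy":0,"dz":0,"ax":0,"ay":0,"az":0,"hand":170},{"dx":-4,"dy":0,"dz":0,"ax":0,"ay":0,"az":0,"hand":170},{"dx":-4,"dy":0,"dz":0,"ax":0,"ay":0,"az":0,"hand":170}]'
python3 -m crank '[{"dx":-4,"dy":0,"dz":0,"ax":0,"ay":-0.12,"az":0,"hand":170},{"dx":-4,"dy":0,"dz":0,"ax":0,"ay":-0.12,"az":0,"hand":170},{"dx":0,"dy":0,"dz":0,"ax":0,"ay":0,"az":0,"hand":170}]'
python3 -c "
from h import *
need(handle(1.72)+[0,0,.05],Rt((0,0,-1),bw((1,0,0))-bw((0,0,0))))
pic('scene','s10',(260,60,460,260),2)"
```

```text
time_s: 10.55
ee_pos: [0.4557, 0.0943, 0.2483]
ee_rot: [-3.14, 1.316, 3.136]
wrist_force: [1.3, 0.4, -0.2]
gripper_width: 0.0289
time_s: 10.85
ee_pos: [0.4723, 0.0955, 0.3315]
ee_rot: [1.712, 1.569, 1.706]
wrist_force: [0.6, -0.8, -0.3]
gripper_width: 0.0284
t 10.85 ee [0.4723 0.0955 0.3315] x [-0.     0.002 -1.   ] y [0.006 1.    0.002] F [ 0.6 -0.8 -0.3] w 0.0284 q [-0.08  0.28 -0.23  1.82  0.07  1.05  1.23]
shift cm (tool) [-0.09 11.12 12.11] turn [ 0.001 -0.    -0.002]
```

View pics/s10.png

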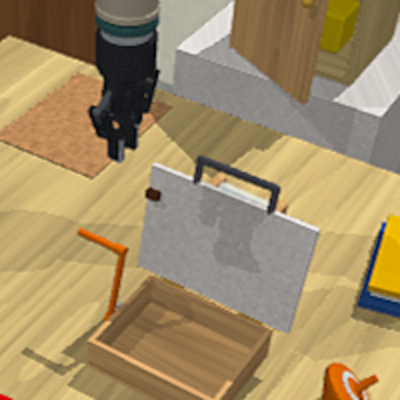

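The stay remains leaning back. Moving to regrip the handle.

```bash
python3 -m crank '[{"dx":-0.2,"dy":2.8,"dz":3.0,"ax":0,"ay":0,"az":0,"hand":170},{"dx":0,"dy":2.8,"dz":3.0,"ax":0,"ay":0,"az":0,"hand":170},{"dx":0,"dy":2.8,"dz":3.0,"ax":0,"ay":0,"az":0,"hand":170},{"dx":0,"dy":2.7,"dz":3.0,"ax":0,"ay":0,"az":0,"hand":170},{"dx":0,"dy":0,"dz":0,"ax":0,"ay":0,"az":0,"hand":170}]'
python3 -c "
from h import *
need(handle(1.72)+[0,0,-.010],Rt((0,0,-1),bw((1,0,0))-bw((0,0,0))))
pic('wrist','w11')"
```

```text
time_s: 11.4
ee_pos: [0.594, 0.2088, 0.3226]
ee_rot: [3.025, 1.554, 3.022]
wrist_force: [-0.9, -0.4, -0.6]
gripper_width: 0.0287
t 11.4 ee [0.594  0.2088 0.3226] x [-0.016  0.002 -1.   ] y [0.003 1.    0.002] F [-0.9 -0.4 -0.6] w 0.0287 q [-0.24  0.54 -0.23  1.43  0.12  1.2   1.08]
shift cm (tool) [ 5.01 -0.28  0.08] turn [ 0.004 -0.016 -0.002]
```

View pics/w11.png

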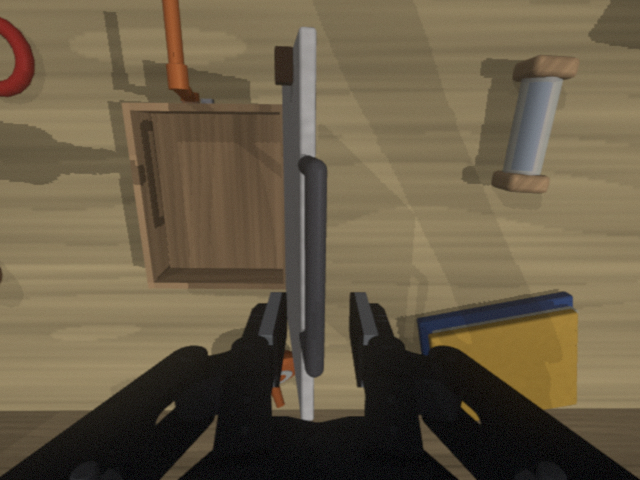

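The bar lies between the open pads at u≈315, slightly left of centre. I'll descend, nudging −y.

```bash
python3 -m crank '[{"dx":2.5,"dy":-0.2,"dz":0,"ax":0,"ay":0,"az":0,"hand":170},{"dx":2.6,"dy":-0.1,"dz":0,"ax":0,"ay":0,"az":0,"hand":170},{"dx":0,"dy":0,"dz":0,"ax":0,"ay":0,"az":0,"hand":170},{"dx":0,"dy":0,"dz":0,"ax":0,"ay":0,"az":0,"hand":255},{"dx":0,"dy":0,"dz":0,"ax":0,"ay":0,"az":0,"hand":255}]'
python3 -m crank '[{"dx":0,"dy":0,"dz":0,"ax":0,"ay":0,"az":0,"hand":255}]'
python3 -c "
from h import *
arc(t=.010,n=5,end=.985,sgn=-1)
pic('wrist','w12')"
```

```text
time_s: 11.95
ee_pos: [0.5916, 0.2012, 0.2757]
ee_rot: [-3.093, 1.558, -3.1]
wrist_force: [-0.4, 0.8, -4.4]
gripper_width: 0.0091
time_s: 12.05
ee_pos: [0.5916, 0.2013, 0.2757]
ee_rot: [-3.089, 1.558, -3.096]
wrist_force: [-1.1, -1.2, -4.3]
gripper_width: 0.0093
t 12.05 theta 1.697 r 0.2225 F [-1.1 -1.2 -4.3] w 0.0093
th 1.597 dx 0.08 dy -2.22 dz 0.23
th 1.497 dx 0.05 dy -2.20 dz 0.00
th 1.397 dx 0.27 dy -2.18 dz 0.00
th 1.297 dx 0.49 dy -2.14 dz 0.01
th 1.197 dx 0.70 dy -2.08 dz 0.01
```

View pics/w12.png

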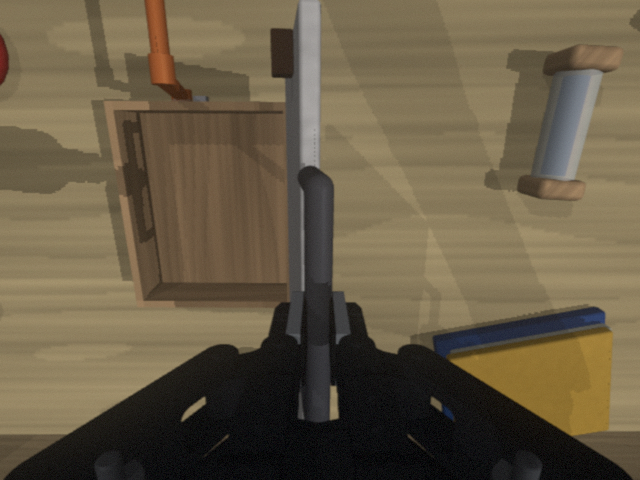

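The handle is gripped again. Lowering starts.

```bash
python3 -m crank '[{"dx":-0.1,"dy":-2.2,"dz":0,"ax":0,"ay":0,"az":0,"hand":255},{"dx":0.1,"dy":-2.2,"dz":0,"ax":0,"ay":0,"az":0,"hand":255},{"dx":0.3,"dy":-2.2,"dz":0,"ax":0,"ay":0,"az":0,"hand":255},{"dx":0.5,"dy":-2.1,"dz":0,"ax":0,"ay":0,"az":0,"hand":255},{"dx":0.7,"dy":-2.1,"dz":0,"ax":0,"ay":0,"az":0,"hand":255}]'
python3 -c "
from h import *
arc(t=.008,step=.06,n=5,end=.98,sgn=-1)
pic('scene','s13',(260,60,460,260),3)"
```

```text
time_s: 12.6
ee_pos: [0.5904, 0.0939, 0.2623]
ee_rot: [3.05, 1.559, 3.044]
wrist_force: [-4.6, 0.5, -0.4]
gripper_width: 0.0094
t 12.6 theta 1.202 r 0.2202 F [-4.6  0.5 -0.4] w 0.0094
th 1.142 dx 0.52 dy -1.21 dz 0.29
th 1.082 dx 0.58 dy -1.18 dz 0.01
th 1.022 dx 0.65 dy -1.15 dz 0.01
th 0.98 dx 0.49 dy -0.77 dz 0.01
th 0.98 dx 0.00 dy 0.00 dz 0.00
```

View pics/s13.png

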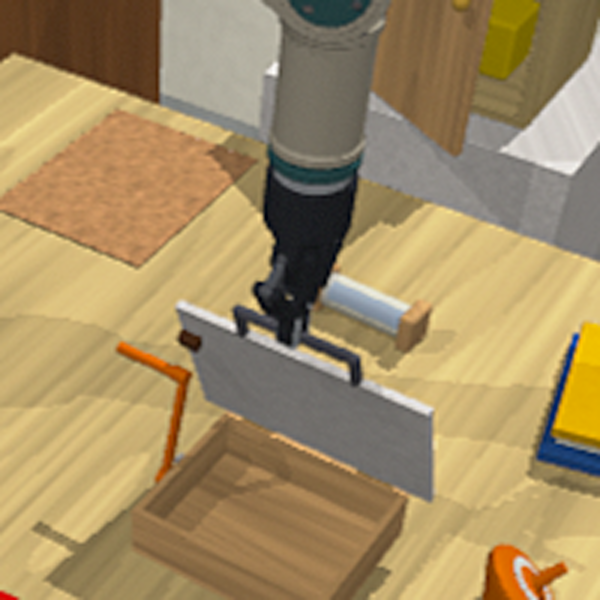

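```bash
python3 -m crank '[{"dx":0.5,"dy":-1.2,"dz":0.1,"ax":0,"ay":0,"az":0,"hand":255},{"dx":0.6,"dy":-1.2,"dz":0.1,"ax":0,"ay":0,"az":0,"hand":255},{"dx":0.4,"dy":-0.6,"dz":0,"ax":0,"ay":0,"az":0,"hand":255},{"dx":0.3,"dy":-0.5,"dz":0,"ax":0,"ay":0,"az":0,"hand":255},{"dx":0,"dy":0,"dz":0,"ax":0,"ay":0,"az":0,"hand":255}]'
python3 -c "
from h import *
arc(t=.008,step=.03,n=3,end=.97,sgn=-1)
pic('scene','s14',(260,60,460,260),3)"
```

```text
time_s: 13.15
ee_pos: [0.5899, 0.0571, 0.2426]
ee_rot: [-2.981, 1.553, -2.988]
wrist_force: [-9.2, -4.2, 5.2]
gripper_width: 0.0095
t 13.15 theta 1.011 r 0.219 F [-9.2 -4.2  5.2] w 0.0095
th 0.981 dx 0.27 dy -0.61 dz 0.30
th 0.97 dx 0.14 dy -0.20 dz 0.00
th 0.97 dx 0.00 dy 0.00 dz 0.00
```

View pics/s14.png

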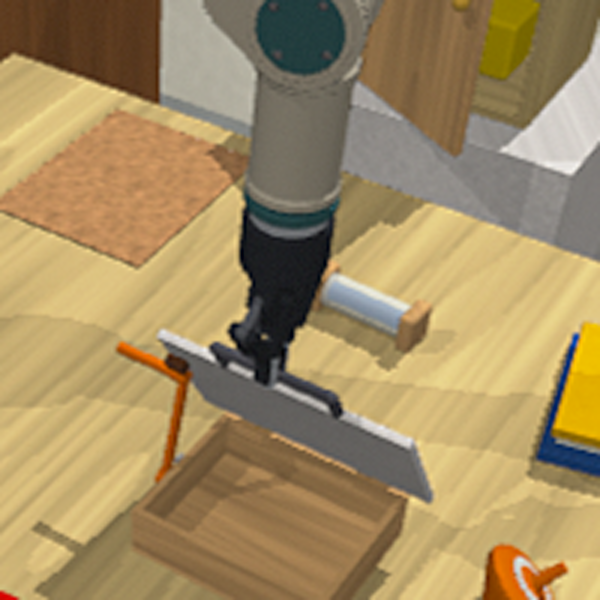

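The lid is nearly on the stay, with the cleat passing in front of the hub. I'll creep down watching force and θ.

```bash
python3 -m crank '[{"dx":0.2,"dy":-0.3,"dz":0.1,"ax":0,"ay":0,"az":0,"hand":255},{"dx":0.2,"dy":-0.3,"dz":0,"ax":0,"ay":0,"az":0,"hand":255},{"dx":0,"dy":0,"dz":0,"ax":0,"ay":0,"az":0,"hand":255}]'
python3 -c "
from h import *
arc(t=.008,step=.03,n=1,end=.97,sgn=-1)"
python3 -m crank '[{"dx":0.2,"dy":-0.2,"dz":0,"ax":0,"ay":0,"az":0,"hand":255},{"dx":0,"dy":0,"dz":0,"ax":0,"ay":0,"az":0,"hand":255}]'
python3 -c "
from h import *
arc(t=.008,step=.03,n=1,end=.97,sgn=-1)
pic('scene','s15',(260,60,460,260),3)"
```

```text
time_s: 13.5
ee_pos: [0.5899, 0.0514, 0.2388]
ee_rot: [-2.99, 1.551, -2.998]
wrist_force: [-11.6, -3.3, 6.5]
gripper_width: 0.0094
t 13.5 theta 0.98 r 0.2189 F [-11.6  -3.3   6.5] w 0.0094
th 0.97 dx 0.03 dy -0.24 dz 0.29
time_s: 13.7
ee_pos: [0.5899, 0.0496, 0.2375]
ee_rot: [-2.991, 1.551, -2.998]
wrist_force: [-11.7, -3.7, 10.0]
gripper_width: 0.0094
t 13.7 theta 0.97 r 0.2189 F [-11.7  -3.7  10. ] w 0.0094
th 0.97 dx -0.10 dy -0.06 dz 0.29
```

View pics/s15.png

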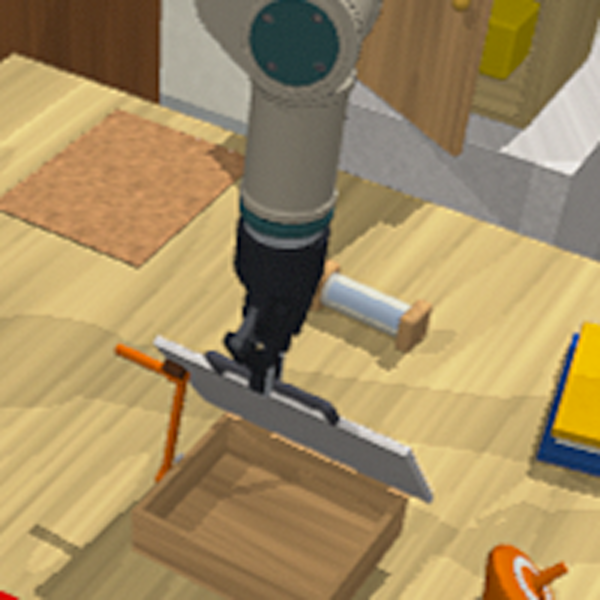

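```bash
python3 -m crank '[{"dx":0.2,"dy":-0.2,"dz":0.1,"ax":0,"ay":0,"az":0,"hand":255},{"dx":0,"dy":0,"dz":0,"ax":0,"ay":0,"az":0,"hand":255}]'
python3 -c "
from h import *
arc(t=.008,step=.03,n=1,end=.97,sgn=-1)"
```

```text
time_s: 13.95
ee_pos: [0.59, 0.0489, 0.237]
ee_rot: [-3.066, 1.55, -3.073]
wrist_force: [-16.8, -2.4, 19.8]
gripper_width: 0.0094
t 13.95 theta 0.966 r 0.2189 F [-16.8  -2.4  19.8] w 0.0094
th 0.97 dx -0.15 dy 0.01 dz 0.27
```

Force is rising without motion, so the lid is on the stay. I'll relieve it a touch, open, and retreat straight up.

```bash
python3 -m crank '[{"dx":-0.2,"dy":0.1,"dz":0,"ax":0,"ay":0,"az":0,"hand":255},{"dx":0,"dy":0,"dz":0,"ax":0,"ay":0,"az":0,"hand":160},{"dx":0,"dy":0,"dz":0,"ax":0,"ay":0,"az":0,"hand":160},{"dx":0,"dy":0,"dz":0,"ax":0,"ay":0,"az":0,"hand":160}]'
python3 -m crank '[{"dx":-1,"dy":0,"dz":0,"ax":0,"ay":0,"az":0,"hand":160},{"dx":-3,"dy":0,"dz":0,"ax":0,"ay":0,"az":0,"hand":160},{"dx":-4,"dy":0,"dz":0,"ax":0,"ay":0,"az":0,"hand":160},{"dx":-2,"dy":0,"dz":0,"ax":0,"ay":0,"az":0,"hand":160},{"dx":0,"dy":0,"dz":0,"ax":0,"ay":0,"az":0,"hand":160}]'
python3 -c "
from h import *
pic('scene','s16',(260,60,460,260),3);pic('top','t16')
phi=.436
R=Rt((0,np.sin(phi),-np.cos(phi)),(1,0,0))
need([.507,-.295,.1],R); R=Rt((0,np.sin(phi),-np.cos(phi)),(-1,0,0)); need([.507,-.295,.1],R)
"
```

```text
time_s: 14.35
ee_pos: [0.5956, 0.0503, 0.2369]
ee_rot: [3.108, 1.561, 3.102]
wrist_force: [0.9, -0.2, -0.0]
gripper_width: 0.0316
time_s: 14.85
ee_pos: [0.598, 0.0503, 0.3407]
ee_rot: [2.897, 1.567, 2.89]
wrist_force: [-0.7, -0.1, -0.2]
gripper_width: 0.0317
t 14.95 ee [0.5958 0.0497 0.3367] x [-0.011 -0.    -1.   ] y [ 0.007  1.    -0.   ] F [-0.4 -0.5  0. ] w 0.0317 q [ 0.01  0.47 -0.23  1.51  0.11  1.19  1.33]
shift cm (tool) [ 23.77 -34.53  -8.38] turn [1.534 0.334 0.349]
t 14.95 ee [0.5958 0.0497 0.3367] x [-0.011 -0.    -1.   ] y [ 0.007  1.    -0.   ] F [-0.4 -0.5  0. ] w 0.0317 q [ 0.01  0.47 -0.23  1.51  0.11  1.19  1.33]
shift cm (tool) [ 23.77 -34.53  -8.38] turn [-1.553 -0.35   0.335]
```

View pics/s16.png

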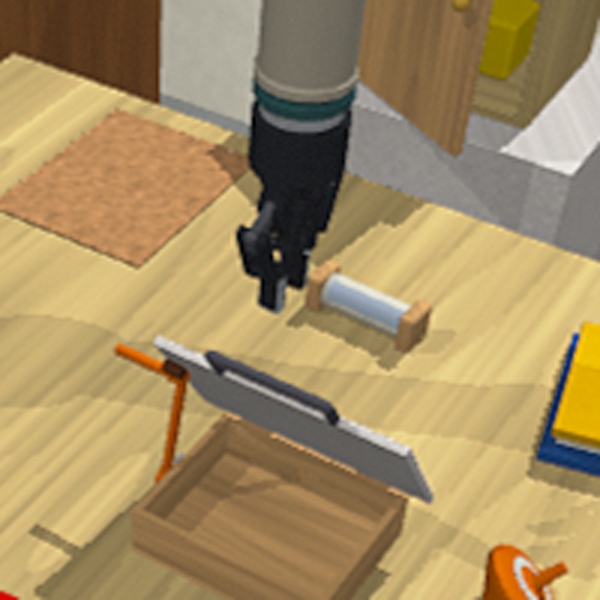

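View pics/t16.png

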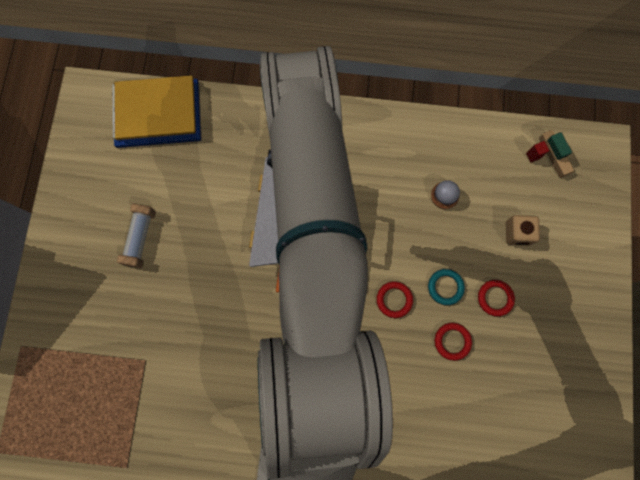

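The lid is propped on the stay and released. Now I'll go to the ring, with jaws along world x and the tool later tilted 25° so it can reach in under the lid.

```bash
python3 -m crank '[{"dx":0,"dy":-4.3,"dz":-1,"ax":0,"ay":0,"az":0,"hand":135},{"dx":0,"dy":-4.3,"dz":-1,"ax":0,"ay":0,"az":0,"hand":135},{"dx":0,"dy":-4.3,"dz":-1,"ax":0,"ay":0,"az":0,"hand":135},{"dx":0,"dy":-4.3,"dz":-1,"ax":0,"ay":0,"az":0,"hand":135},{"dx":0,"dy":-4.3,"dz":-1,"ax":0,"ay":0,"az":0,"hand":135}]'
python3 -m crank '[{"dx":0,"dy":-4.3,"dz":-1,"ax":0,"ay":0,"az":0,"hand":135},{"dx":0,"dy":-4.3,"dz":-1,"ax":0,"ay":0,"az":0,"hand":135},{"dx":0,"dy":-4.3,"dz":-1,"ax":0,"ay":0,"az":0,"hand":135},{"dx":2,"dy":0,"dz":0,"ax":0.14,"ay":0,"az":0,"hand":135},{"dx":2,"dy":0,"dz":0,"ax":0.14,"ay":0,"az":0,"hand":135}]'
python3 -m crank '[{"dx":2,"dy":0,"dz":0,"ax":0.14,"ay":0,"az":0,"hand":135},{"dx":2,"dy":0,"dz":0,"ax":0.14,"ay":0,"az":0,"hand":135},{"dx":2,"dy":0,"dz":0,"ax":0.14,"ay":0,"az":0,"hand":135},{"dx":2,"dy":0,"dz":0,"ax":0.14,"ay":0,"az":0,"hand":135},{"dx":0,"dy":0,"dz":0,"ax":0.14,"ay":0,"az":0,"hand":135}]'
python3 -m crank '[{"dx":0,"dy":0,"dz":0,"ax":0.14,"ay":0,"az":0,"hand":135},{"dx":0,"dy":0,"dz":0,"ax":0.14,"ay":0,"az":0,"hand":135},{"dx":0,"dy":0,"dz":0,"ax":0.14,"ay":0,"az":0,"hand":135},{"dx":0,"dy":0,"dz":0,"ax":0.14,"ay":0,"az":0,"hand":135},{"dx":0,"dy":0,"dz":0,"ax":0,"ay":0,"az":0,"hand":135}]'
python3 -c "
from h import *
pic('wrist','w17');pic('scene','s17')
phi=.436
R=Rt((0,np.sin(phi),-np.cos(phi)),(1,0,0))
need([.507,-.295,.1],R)
"
```

```text
time_s: 15.45
ee_pos: [0.5428, -0.1665, 0.3356]
ee_rot: [3.113, 1.556, 3.106]
wrist_force: [0.7, 0.2, -0.1]
gripper_width: 0.0405
time_s: 15.95
ee_pos: [0.5113, -0.296, 0.2956]
ee_rot: [-2.86, 1.557, 3.127]
wrist_force: [0.8, 1.2, -0.3]
gripper_width: 0.0405
time_s: 16.45
ee_pos: [0.5091, -0.2923, 0.213]
ee_rot: [-2.327, 1.55, 2.964]
wrist_force: [0.0, -0.3, 0.2]
gripper_width: 0.0405
time_s: 16.95
ee_pos: [0.511, -0.2932, 0.216]
ee_rot: [-1.63, 1.556, 3.107]
wrist_force: [-1.2, -0.3, -0.5]
gripper_width: 0.04
t 17.05 ee [ 0.5113 -0.2933  0.2164] x [-0.014  0.001 -1.   ] y [ 1.     0.027 -0.014] F [-1.   0.4  0.9] w 0.0401 q [ 0.31  0.57  0.25  1.7  -0.17  0.9   0.66]
shift cm (tool) [11.64 -0.27  0.17] turn [0.024 0.435 0.02 ]
```

View pics/w17.png

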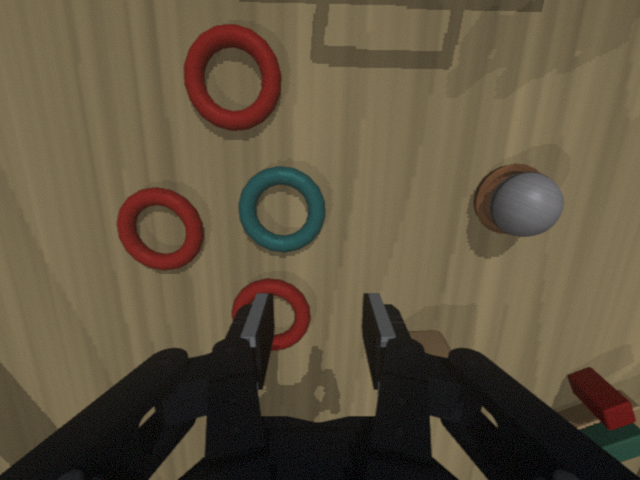

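View pics/s17.png

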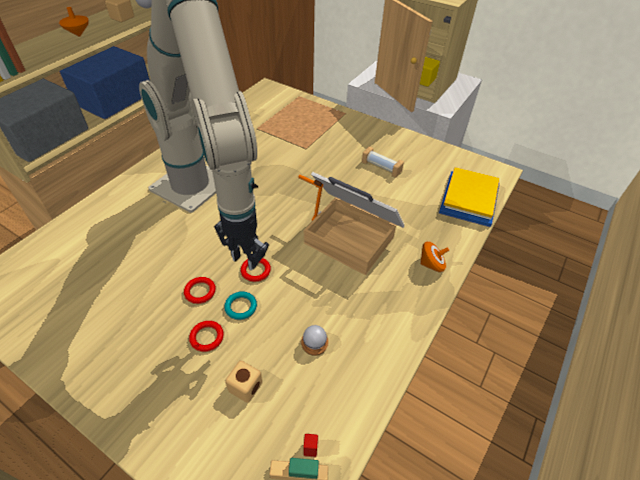

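The teal ring is at (282,209) in the wrist view, with the red ones around it. I'll refine its centre from this picture and tilt the tool.

```bash
python3 - <<'E'
from h import *
im=optics.grab_frame("wrist")[:,:,::-1]; m=cv2.inRange(cv2.cvtColor(np.ascontiguousarray(im),cv2.COLOR_BGR2HSV),(82,80,30),(100,255,255))
n,l,st,c=cv2.connectedComponentsWithStats(m)
i=1+np.argmax(st[1:,4]); print(st[i])
cs,_=cv2.findContours((l==i).astype(np.uint8),cv2.RETR_EXTERNAL,cv2.CHAIN_APPROX_NONE)
e=cv2.fitEllipse(cs[0]); print(e, ray(e[0],"wrist",.009))
E
python3 -m crank '[{"dx":0,"dy":0,"dz":0,"ax":0.02,"ay":0.145,"az":0.02,"hand":135},{"dx":0,"dy":0,"dz":0,"ax":0,"ay":0.145,"az":0,"hand":135},{"dx":0,"dy":0,"dz":0,"ax":0,"ay":0.145,"az":0,"hand":135},{"dx":0,"dy":0,"dz":0,"ax":0,"ay":0,"az":0,"hand":135}]'
python3 - <<'E'
from h import *
phi=.436
R=Rt((0,np.sin(phi),-np.cos(phi)),(1,0,0))
im=optics.grab_frame("wrist")[:,:,::-1]; m=cv2.inRange(cv2.cvtColor(np.ascontiguousarray(im),cv2.COLOR_BGR2HSV),(82,80,30),(100,255,255))
cv2.imwrite("pics/w18.png",im)
n,l,st,c=cv2.connectedComponentsWithStats(m)
i=1+np.argmax(st[1:,4]); 
cs,_=cv2.findContours((l==i).astype(np.uint8),cv2.RETR_EXTERNAL,cv2.CHAIN_APPROX_NONE)
e=cv2.fitEllipse(cs[0]); r=ray(e[0],"wrist",.009);print(e, r)
need([.471+.036,-.295,.006],R)
E
```

```text
[ 239  167   85   84 3370]
((280.9841003417969, 208.40621948242188), (82.19974517822266, 84.77301025390625), 122.70767211914062) [ 0.47097162 -0.2933031   0.009     ]
time_s: 17.5
ee_pos: [0.5088, -0.2998, 0.2143]
ee_rot: [3.135, 1.135, 1.561]
wrist_force: [-1.0, -1.0, -0.4]
gripper_width: 0.0402
((281.3618469238281, 290.3671569824219), (75.7351303100586, 77.69309997558594), 136.7935028076172) [ 0.4726033  -0.29193883  0.009     ]
t 17.55 ee [ 0.5098 -0.2972  0.2152] x [ 0.004  0.422 -0.907] y [ 1.    -0.002  0.004] F [ 0.2 -0.4  0.1] w 0.0404 q [ 0.63  0.72  0.09  1.49 -0.41  1.26  0.89]
shift cm (tool) [19.06 -0.36  8.62] turn [ 0.     0.001 -0.004]
```

View pics/w18.png

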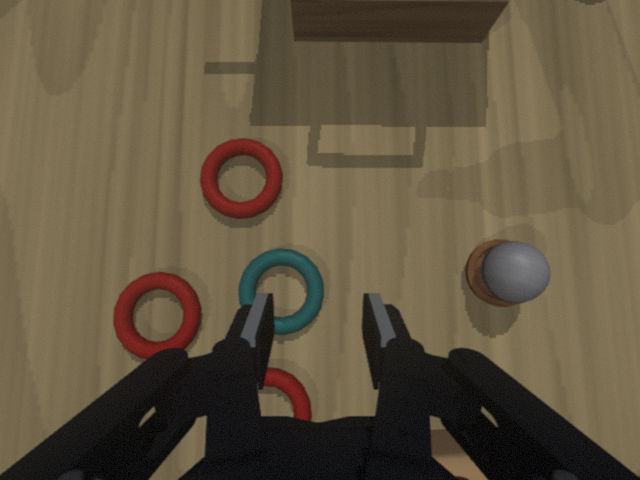

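```bash
python3 -m crank '[{"dx":2,"dy":-0.2,"dz":4.3,"ax":0,"ay":0,"az":0,"hand":135},{"dx":2,"dy":0,"dz":4.2,"ax":0,"ay":0,"az":0,"hand":135},{"dx":4,"dy":0,"dz":0,"ax":0,"ay":0,"az":0,"hand":135},{"dx":4,"dy":0,"dz":0,"ax":0,"ay":0,"az":0,"hand":135},{"dx":3,"dy":0,"dz":0,"ax":0,"ay":0,"az":0,"hand":135}]'
python3 -m crank '[{"dx":0,"dy":0,"dz":0,"ax":0,"ay":0,"az":0,"hand":135}]'
python3 - <<'E'
from h import *
phi=.436
R=Rt((0,np.sin(phi),-np.cos(phi)),(1,0,0))
need([.5075,-.292,.006],R)
pic("wrist","w19"); print(proj([[.4715,-.2935,.009],[.5075,-.2935,.009]],"wrist"))
E
```

```text
time_s: 18.05
ee_pos: [0.511, -0.3043, 0.044]
ee_rot: [3.128, 1.134, 1.565]
wrist_force: [0.5, 0.0, -0.0]
gripper_width: 0.0402
time_s: 18.15
ee_pos: [0.5097, -0.3017, 0.0429]
ee_rot: [3.138, 1.129, 1.576]
wrist_force: [0.1, 0.6, -1.1]
gripper_width: 0.0399
t 18.15 ee [ 0.5097 -0.3017  0.0429] x [-0.002  0.428 -0.904] y [1.    0.008 0.002] F [ 0.1  0.6 -1.1] w 0.0399 q [ 0.65  0.94  0.05  1.56 -0.45  0.99  1.02]
shift cm (tool) [ 3.76 -0.22  0.7 ] turn [ 0.008 -0.006  0.002]
[[247.79487499 284.63690058]
 [311.21052233 285.09586744]]
```

View pics/w19.png

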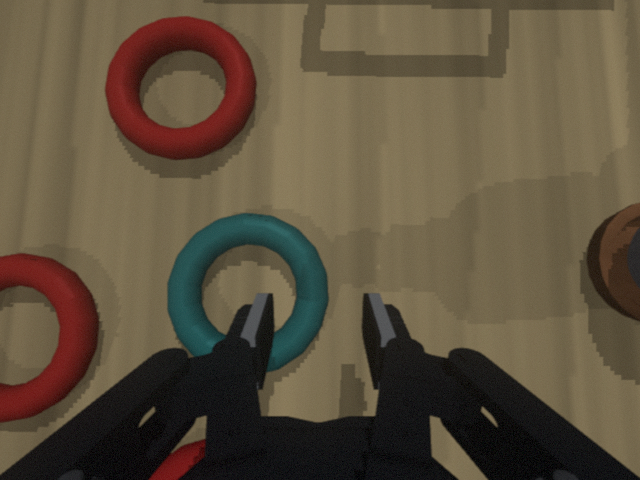

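```bash
python3 -m crank '[{"dx":1.5,"dy":-0.2,"dz":0.8,"ax":0,"ay":0,"az":0,"hand":135},{"dx":1.5,"dy":0,"dz":0,"ax":0,"ay":0,"az":0,"hand":135},{"dx":0.4,"dy":0,"dz":0,"ax":0,"ay":0,"az":0,"hand":135},{"dx":0,"dy":0,"dz":0,"ax":0,"ay":0,"az":0,"hand":135}]'
python3 - <<'E'
from h import *
phi=.436
R=Rt((0,np.sin(phi),-np.cos(phi)),(1,0,0))
need([.5075,-.2935,.006],R)
pic("wrist","w20");
E
```

```text
time_s: 18.6
ee_pos: [0.5089, -0.2999, 0.0109]
ee_rot: [3.129, 1.135, 1.562]
wrist_force: [-0.2, -0.2, -0.0]
gripper_width: 0.0403
t 18.6 ee [ 0.5089 -0.2999  0.0109] x [ 0.004  0.422 -0.906] y [1.    0.003 0.005] F [-0.2 -0.2 -0. ] w 0.0403 q [ 0.66  0.98  0.04  1.57 -0.47  0.93  1.04]
shift cm (tool) [ 0.71 -0.14 -0.38] turn [ 0.005 -0.    -0.004]
```

View pics/w20.png

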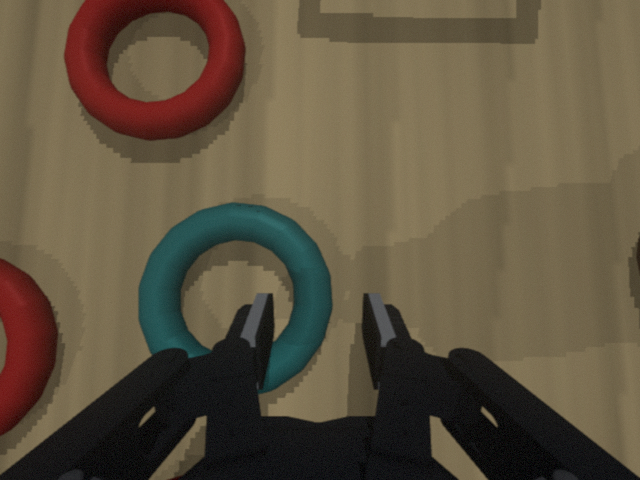

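```bash
python3 -m crank '[{"dx":0.7,"dy":-0.2,"dz":-0.4,"ax":0,"ay":0,"az":0,"hand":135},{"dx":0,"dy":0,"dz":0,"ax":0,"ay":0,"az":0,"hand":135}]'
python3 -c "
from h import *
phi=.436
R=Rt((0,np.sin(phi),-np.cos(phi)),(1,0,0))
need([.5075,-.2935,.006],R)"
```

```text
time_s: 18.85
ee_pos: [0.5067, -0.2927, 0.0065]
ee_rot: [3.129, 1.134, 1.562]
wrist_force: [-0.5, 0.6, -0.4]
gripper_width: 0.04
t 18.85 ee [ 0.5067 -0.2927  0.0065] x [ 0.004  0.423 -0.906] y [1.    0.003 0.005] F [-0.5  0.6 -0.4] w 0.04 q [ 0.66  0.98  0.04  1.59 -0.47  0.91  1.04]
shift cm (tool) [0.01 0.08 0.1 ] turn [ 0.005 -0.001 -0.004]
```

On target. Closing.

```bash
python3 -m crank '[{"dx":0,"dy":0,"dz":0,"ax":0,"ay":0,"az":0,"hand":255},{"dx":0,"dy":0,"dz":0,"ax":0,"ay":0,"az":0,"hand":255},{"dx":0,"dy":0,"dz":0,"ax":0,"ay":0,"az":0,"hand":255},{"dx":0,"dy":0,"dz":0,"ax":0,"ay":0,"az":0,"hand":255}]'
python3 -c "
from h import *
phi=.436
R=Rt((0,np.sin(phi),-np.cos(phi)),(1,0,0))
need([.5075,-.2935,.006],R); pic('wrist','w21')"
```

```text
time_s: 19.25
ee_pos: [0.5073, -0.2939, 0.007]
ee_rot: [3.126, 1.135, 1.559]
wrist_force: [-0.6, -0.5, 4.0]
gripper_width: 0.0163
t 19.25 ee [ 0.5073 -0.2939  0.007 ] x [ 0.005  0.422 -0.907] y [1.    0.003 0.007] F [-0.6 -0.5  4. ] w 0.0163 q [ 0.66  0.98  0.04  1.59 -0.47  0.91  1.04]
shift cm (tool) [0.11 0.02 0.  ] turn [ 0.005  0.001 -0.005]
```

View pics/w21.png

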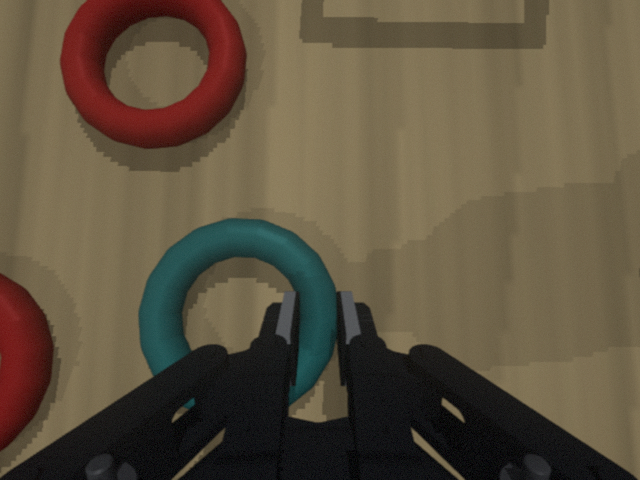

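The ring section is held (w = 16 mm). Lifting straight up.

```bash
python3 -m crank '[{"dx":-0.9,"dy":0,"dz":-0.4,"ax":0,"ay":0,"az":0,"hand":255},{"dx":-2.7,"dy":0,"dz":-1.3,"ax":0,"ay":0,"az":0,"hand":255},{"dx":-2.7,"dy":0,"dz":-1.3,"ax":0,"ay":0,"az":0,"hand":255},{"dx":-2.7,"dy":0,"dz":-1.3,"ax":0,"ay":0,"az":0,"hand":255},{"dx":-2.7,"dy":0,"dz":-1.3,"ax":0,"ay":0,"az":0,"hand":255}]'
python3 -c "
from h import *
phi=.436
R=Rt((0,np.sin(phi),-np.cos(phi)),(1,0,0))
need([.629,.022,.13],R); pic('wrist','w22'); pic('scene','s22',(180,120,440,340),2.8)"
```

```text
time_s: 19.8
ee_pos: [0.5061, -0.2929, 0.1376]
ee_rot: [3.127, 1.137, 1.56]
wrist_force: [-0.0, 0.1, -0.3]
gripper_width: 0.0162
t 19.8 ee [ 0.5061 -0.2929  0.1376] x [ 0.004  0.421 -0.907] y [1.    0.002 0.006] F [-0.   0.1 -0.3] w 0.0162 q [ 0.63  0.8   0.07  1.57 -0.43  1.11  0.96]
shift cm (tool) [ 13.99  12.36 -28.19] turn [ 0.005  0.002 -0.004]
```

View pics/w22.png

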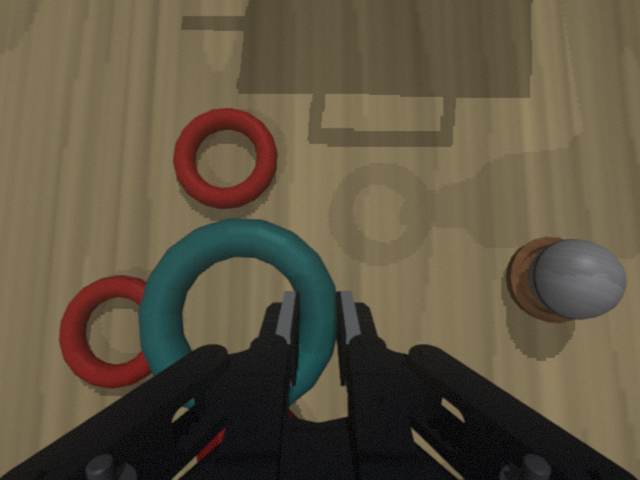

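View pics/s22.png

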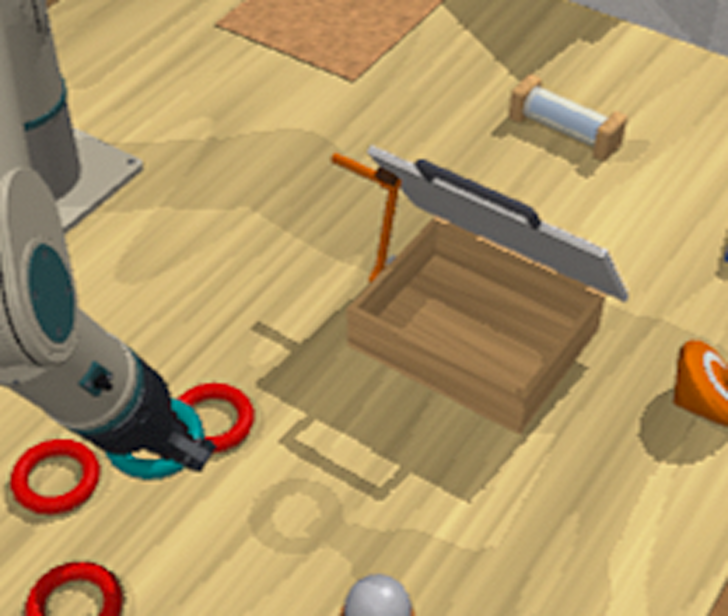

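```bash
python3 -c "
from h import *
c=optics.camera_params('wrist')['pose'][:3,3]; print(c,(proj(c,'scene')-[180,120])*2.8)
# handle & lid edge distance along planned path axis
s=bot.observe();print((proj(s['ee_pos'],'scene')-[180,120])*2.8)
# lid angle check from scene: left & right front top corners predicted at .98
for th in (.94,.98,1.02):
    P=[bw((.09-.186*np.cos(th)-.005*np.sin(th),y,.065+.186*np.sin(th)-.005*np.cos(th)*-1)) for y in (.135,-.135)]
    print(th,(proj(P,'scene')-[180,120])*2.8)
"
```

```text
[ 0.50666075 -0.28198935  0.3037308 ] [[176.41818169 319.21205344]]
[[187.76691256 453.4752712 ]]
0.94 [[362.93849042 151.32217863]
 [601.97057043 256.99891153]]
0.98 [[366.26294931 145.06510126]
 [605.50775652 250.17972947]]
1.02 [[369.67661531 138.91679478]
 [609.08327347 243.45341165]]
```

The camera has no visible body at its position, the lid is at about 0.98, and the ring is held level. Moving to the waypoint in front of and above the box.

```bash
python3 -m crank '[{"dx":1.7,"dy":1.5,"dz":-3.5,"ax":0,"ay":0,"az":0,"hand":255},{"dx":1.7,"dy":1.5,"dz":-3.5,"ax":0,"ay":0,"az":0,"hand":255},{"dx":1.7,"dy":1.5,"dz":-3.5,"ax":0,"ay":0,"az":0,"hand":255},{"dx":1.7,"dy":1.5,"dz":-3.5,"ax":0,"ay":0,"az":0,"hand":255},{"dx":1.7,"dy":1.5,"dz":-3.5,"ax":0,"ay":0,"az":0,"hand":255}]'
python3 -c "
from h import *
phi=.436
R=Rt((0,np.sin(phi),-np.cos(phi)),(1,0,0))
need([.629,.022,.13],R)"
```

```text
time_s: 20.4
ee_pos: [0.5809, -0.0965, 0.1329]
ee_rot: [3.129, 1.136, 1.561]
wrist_force: [0.3, -0.5, -0.1]
gripper_width: 0.0166
t 20.4 ee [ 0.5809 -0.0965  0.1329] x [ 0.004  0.421 -0.907] y [1.    0.002 0.005] F [ 0.3 -0.5 -0.1] w 0.0166 q [ 0.34  0.75  0.02  1.69 -0.53  0.93  0.74]
shift cm (tool) [  5.27   4.83 -10.61] turn [ 0.004  0.001 -0.004]
```

```bash
python3 -m crank '[{"dx":1.5,"dy":1.6,"dz":-3.2,"ax":0,"ay":0,"az":0,"hand":255},{"dx":1.5,"dy":1.6,"dz":-3.2,"ax":0,"ay":0,"az":0,"hand":255},{"dx":1.3,"dy":1.2,"dz":-2.6,"ax":0,"ay":0,"az":0,"hand":255},{"dx":0.8,"dy":0.4,"dz":-1.6,"ax":0,"ay":0,"az":0,"hand":255},{"dx":0,"dy":0,"dz":0,"ax":0,"ay":0,"az":0,"hand":255}]'
python3 -c "
from h import *
phi=.436
R=Rt((0,np.sin(phi),-np.cos(phi)),(1,0,0))
need([.629,.0695,.030],R); pic('wrist','w23'); pic('scene','s23',(220,90,440,290),3)"
```

```text
time_s: 20.9
ee_pos: [0.6279, 0.0237, 0.1319]
ee_rot: [3.13, 1.134, 1.568]
wrist_force: [-0.8, -0.6, -1.0]
gripper_width: 0.0166
t 20.9 ee [0.6279 0.0237 0.1319] x [ 0.001  0.423 -0.906] y [1.    0.008 0.005] F [-0.8 -0.6 -1. ] w 0.0166 q [ 0.15  0.77 -0.    1.66 -0.58  0.87  0.57]
shift cm (tool) [11.17  0.09  0.17] turn [ 0.009 -0.001 -0.001]
```

View pics/w23.png

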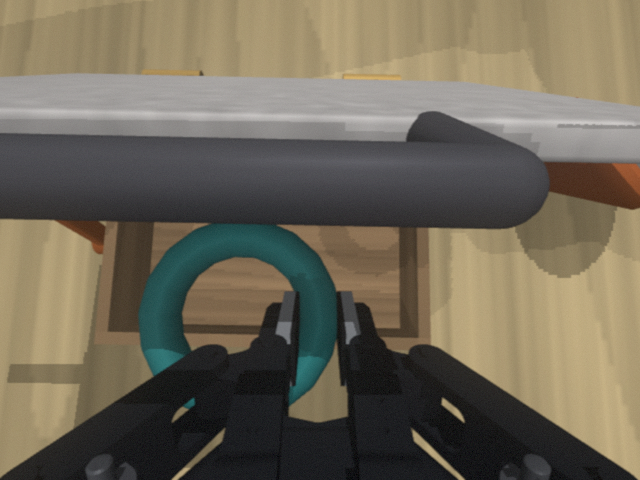

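View pics/s23.png

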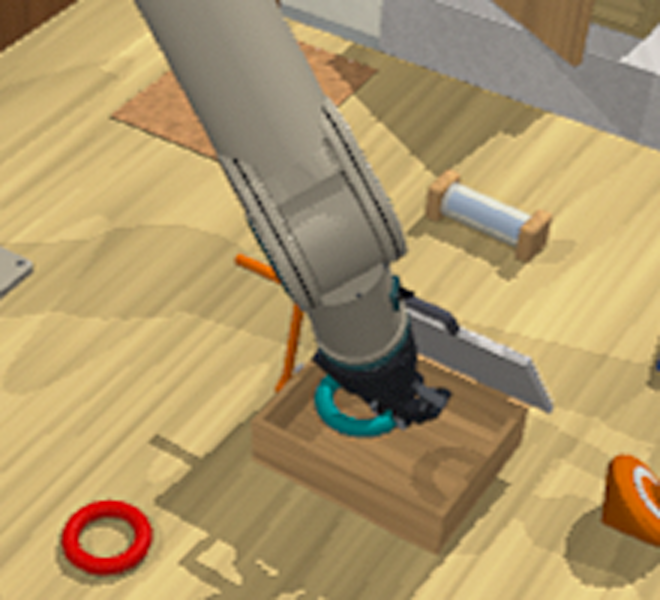

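```bash
python3 -c "
from h import *
im=np.ascontiguousarray(optics.grab_frame('scene')[:,:,::-1])
f=5;o=np.array([300,130]);im=cv2.resize(im[130:250,300:420],None,fx=f,fy=f,interpolation=cv2.INTER_CUBIC)
s=bot.observe();R=R_of(s['ee_rot']);p=s['ee_pos']
for a in (0,.073,.1,.15,.2,.25,.3):
    for l,col in ((0,(0,0,255)),(.04,(0,255,0)),(.06,(255,0,0)),(.08,(255,0,255))):
        q=(proj(p-R[:,0]*a-R[:,2]*l,'scene')[0]-o)*f; cv2.circle(im,tuple(int(v) for v in q),3,col,-1)
    q=(proj(p-R[:,0]*a,'scene')[0]-o)*f; cv2.putText(im,str(a),(int(q[0])-50,int(q[1])),0,.5,(0,0,0),1)
for q in ((proj([bw((.09-.22*np.cos(.98),y,.065+.22*np.sin(.98))) for y in (-.06,.06)],'scene')-o)*f): cv2.circle(im,tuple(int(v) for v in q),5,(0,255,255),-1)
cv2.imwrite('pics/ov.png',im)"
```

```text
(no output)
```

View pics/ov.png

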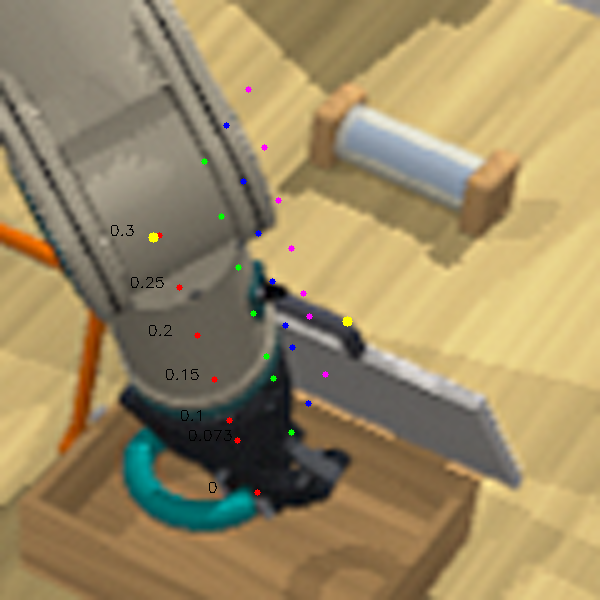

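Clearance is about 13 mm at the wrist housing, which is acceptable with a slightly forward placement (ring centre y≈0.066). I'll descend along the tool axis in stages.

```bash
python3 -c "
from h import *
need([.629,.0605,.030])"
python3 -m crank '[{"dx":2,"dy":0,"dz":0.5,"ax":0,"ay":0,"az":0,"hand":255},{"dx":2,"dy":0.1,"dz":0.4,"ax":0,"ay":0,"az":0,"hand":255},{"dx":1.5,"dy":0,"dz":0,"ax":0,"ay":0,"az":0,"hand":255},{"dx":0,"dy":0,"dz":0,"ax":0,"ay":0,"az":0,"hand":255}]'
python3 -c "
from h import *
need([.629,.0605,.030]); pic('scene','s24',(280,110,420,250),4.5)"
```

```text
t 21.05 ee [0.628  0.0173 0.1316] x [ 0.005  0.419 -0.908] y [1.    0.    0.005] F [ 0.4 -0.8 -1.2] w 0.0165 q [ 0.16  0.77  0.    1.66 -0.58  0.87  0.57]
shift cm (tool) [11.04  0.05  0.34] turn [0. 0. 0.]
time_s: 21.45
ee_pos: [0.628, 0.0347, 0.0766]
ee_rot: [3.137, 1.135, 1.569]
wrist_force: [-0.9, 0.1, -1.1]
gripper_width: 0.016
t 21.45 ee [0.628  0.0347 0.0766] x [ 0.001  0.422 -0.907] y [1.    0.002 0.002] F [-0.9  0.1 -1.1] w 0.016 q [ 0.15  0.85 -0.03  1.69 -0.61  0.77  0.61]
shift cm (tool) [ 5.31  0.1  -0.38] turn [0. 0. 0.]
```

View pics/s24.png

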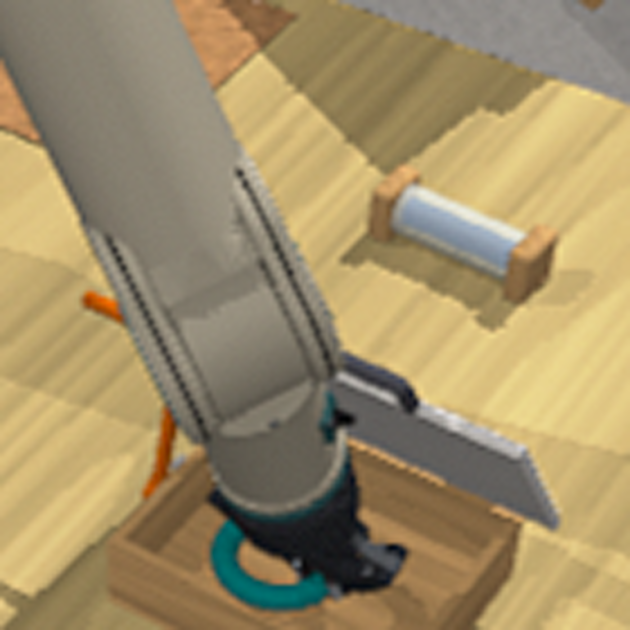

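```bash
python3 -m crank '[{"dx":0.4,"dy":0,"dz":-0.9,"ax":0,"ay":0,"az":0,"hand":255},{"dx":0.5,"dy":0.1,"dz":-1.0,"ax":0,"ay":0,"az":0,"hand":255},{"dx":0,"dy":0,"dz":0,"ax":0,"ay":0,"az":0,"hand":255}]'
python3 -c "
from h import *
need([.629,.062,.040]); pic('scene','s25',(280,110,420,250),4.5); pic('wrist','w25')"
```

```text
time_s: 21.8
ee_pos: [0.6309, 0.0595, 0.0796]
ee_rot: [3.125, 1.133, 1.562]
wrist_force: [-0.3, -0.0, -0.5]
gripper_width: 0.0165
t 21.8 ee [0.6309 0.0595 0.0796] x [ 0.004  0.424 -0.906] y [1.    0.006 0.007] F [-0.3 -0.  -0.5] w 0.0165 q [ 0.12  0.84 -0.04  1.69 -0.62  0.75  0.59]
shift cm (tool) [ 3.69 -0.22  1.45] turn [0. 0. 0.]
```

View pics/s25.png

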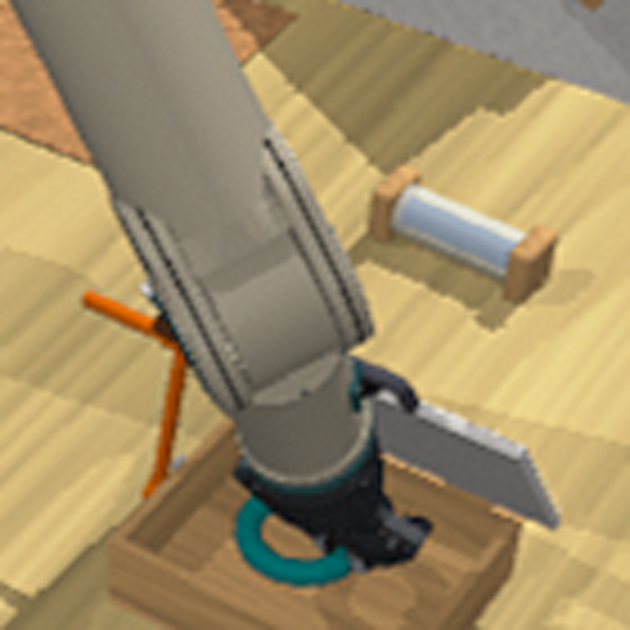

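View pics/w25.png

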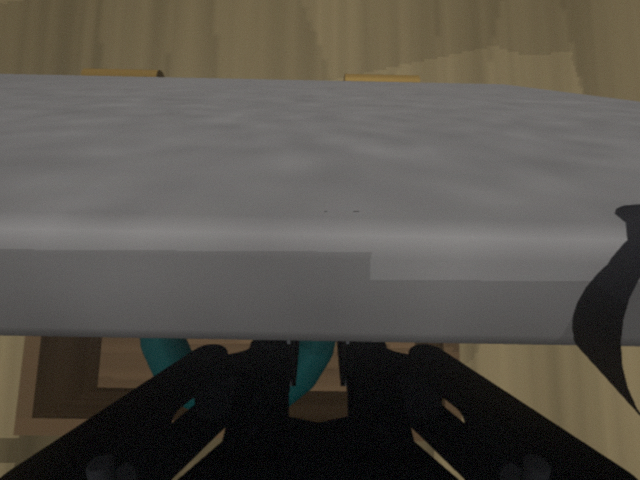

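```bash
python3 -m crank '[{"dx":1.2,"dy":-0.1,"dz":0.6,"ax":0,"ay":0,"az":0,"hand":255},{"dx":1.2,"dy":-0.1,"dz":0.5,"ax":0,"ay":0,"az":0,"hand":255},{"dx":1.2,"dy":0,"dz":0.5,"ax":0,"ay":0,"az":0,"hand":255},{"dx":0,"dy":0,"dz":0,"ax":0,"ay":0,"az":0,"hand":255}]'
python3 -c "
from h import *
need([.629,.066,.018]); pic('scene','s26',(280,110,420,250),4.5)"
```

```text
time_s: 22.3
ee_pos: [0.627, 0.0565, 0.036]
ee_rot: [3.139, 1.135, 1.57]
wrist_force: [-0.2, -0.3, 0.3]
gripper_width: 0.0168
t 22.3 ee [0.627  0.0565 0.036 ] x [ 0.     0.422 -0.907] y [1.    0.002 0.001] F [-0.2 -0.3  0.3] w 0.0168 q [ 0.13  0.9  -0.06  1.7  -0.64  0.69  0.63]
shift cm (tool) [ 2.03  0.2  -0.1 ] turn [0. 0. 0.]
```

View pics/s26.png

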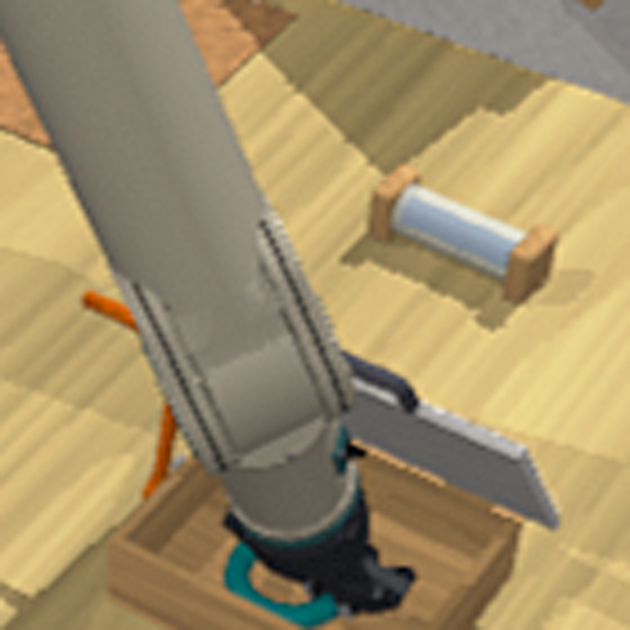

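```bash
python3 -m crank '[{"dx":0.8,"dy":0.1,"dz":0,"ax":0,"ay":0,"az":0,"hand":255},{"dx":0.7,"dy":0,"dz":0,"ax":0,"ay":0,"az":0,"hand":255},{"dx":0,"dy":0,"dz":0,"ax":0,"ay":0,"az":0,"hand":255},{"dx":0,"dy":0,"dz":0,"ax":0,"ay":0,"az":0,"hand":255}]'
python3 -c "
from h import *
need([.629,.066,.015])"
```

```text
time_s: 22.75
ee_pos: [0.6299, 0.0633, 0.0253]
ee_rot: [3.128, 1.135, 1.561]
wrist_force: [-0.3, 0.8, -0.8]
gripper_width: 0.0166
t 22.75 ee [0.6299 0.0633 0.0253] x [ 0.004  0.422 -0.907] y [1.    0.003 0.006] F [-0.3  0.8 -0.8] w 0.0166 q [ 0.13  0.92 -0.07  1.7  -0.65  0.66  0.64]
shift cm (tool) [ 1.05 -0.1   0.19] turn [0. 0. 0.]
```

```bash
python3 -m crank '[{"dx":0.6,"dy":0,"dz":0.2,"ax":0,"ay":0,"az":0,"hand":255},{"dx":0,"dy":0,"dz":0,"ax":0,"ay":0,"az":0,"hand":255},{"dx":0.2,"dy":0,"dz":0.1,"ax":0,"ay":0,"az":0,"hand":255},{"dx":0,"dy":0,"dz":0,"ax":0,"ay":0,"az":0,"hand":255}]'
python3 -c "
from h import *
need([.629,.066,.015])"
```

```text
time_s: 23.15
ee_pos: [0.63, 0.0635, 0.0166]
ee_rot: [3.128, 1.136, 1.561]
wrist_force: [-0.2, 0.5, -0.9]
gripper_width: 0.0163
t 23.15 ee [0.63   0.0635 0.0166] x [ 0.004  0.421 -0.907] y [1.    0.002 0.006] F [-0.2  0.5 -0.9] w 0.0163 q [ 0.13  0.93 -0.07  1.7  -0.65  0.65  0.65]
shift cm (tool) [ 0.25 -0.1  -0.17] turn [0. 0. 0.]
```

```bash
python3 -m crank '[{"dx":0.1,"dy":0,"dz":0.1,"ax":0,"ay":0,"az":0,"hand":255},{"dx":0,"dy":0,"dz":0,"ax":0,"ay":0,"az":0,"hand":255}]'
python3 -m crank '[{"dx":0.1,"dy":0,"dz":0,"ax":0,"ay":0,"az":0,"hand":255},{"dx":0,"dy":0,"dz":0,"ax":0,"ay":0,"az":0,"hand":255}]'
```

```text
time_s: 23.35
ee_pos: [0.63, 0.063, 0.0154]
ee_rot: [3.127, 1.136, 1.561]
wrist_force: [0.6, -1.0, -1.4]
gripper_width: 0.0166
time_s: 23.55
ee_pos: [0.6302, 0.0632, 0.0151]
ee_rot: [3.126, 1.136, 1.56]
wrist_force: [-0.5, -1.3, 3.4]
gripper_width: 0.0168
```

The ring touches down at TCP z = 0.0151 with about 3 N. I'll open gently and lift out.

```bash
python3 -m crank '[{"dx":0,"dy":0,"dz":0,"ax":0,"ay":0,"az":0,"hand":200},{"dx":0,"dy":0,"dz":0,"ax":0,"ay":0,"az":0,"hand":160},{"dx":0,"dy":0,"dz":0,"ax":0,"ay":0,"az":0,"hand":150},{"dx":0,"dy":0,"dz":0,"ax":0,"ay":0,"az":0,"hand":150}]'
python3 -m crank '[{"dx":-0.9,"dy":0,"dz":-0.2,"ax":0,"ay":0,"az":0,"hand":150},{"dx":-0.9,"dy":0,"dz":-0.2,"ax":0,"ay":0,"az":0,"hand":150},{"dx":-0.9,"dy":0,"dz":-0.2,"ax":0,"ay":0,"az":0,"hand":150},{"dx":0,"dy":0,"dz":0,"ax":0,"ay":0,"az":0,"hand":150}]'
python3 -c "
from h import *
need([.629,.05,.08]); pic('scene','s27',(280,110,420,250),4.5);pic('wrist','w27')"
```

```text
time_s: 23.95
ee_pos: [0.63, 0.0639, 0.0144]
ee_rot: [3.128, 1.135, 1.561]
wrist_force: [0.3, -0.4, 0.1]
gripper_width: 0.0356
time_s: 24.35
ee_pos: [0.6313, 0.057, 0.0435]
ee_rot: [3.12, 1.136, 1.553]
wrist_force: [1.0, -0.3, -0.2]
gripper_width: 0.035
t 24.35 ee [0.6313 0.057  0.0435] x [ 0.008  0.421 -0.907] y [1.    0.002 0.009] F [ 1.  -0.3 -0.2] w 0.035 q [ 0.13  0.89 -0.05  1.7  -0.64  0.69  0.63]
shift cm (tool) [-3.61 -0.2  -0.91] turn [0. 0. 0.]
```

View pics/s27.png

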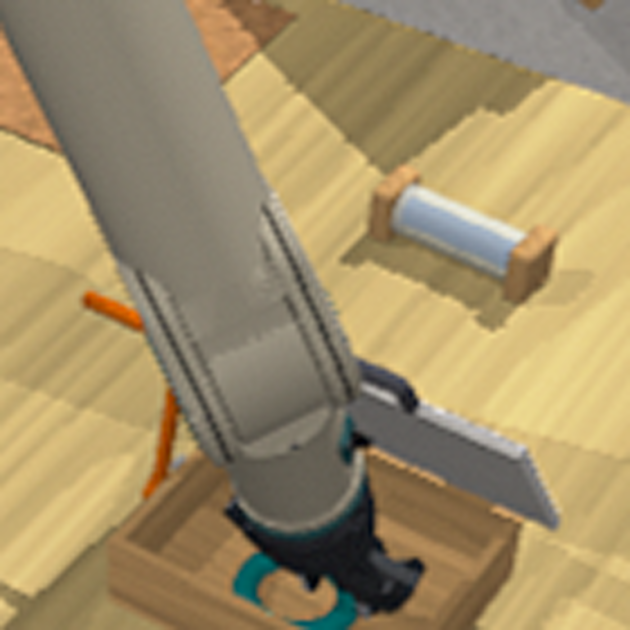

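View pics/w27.png

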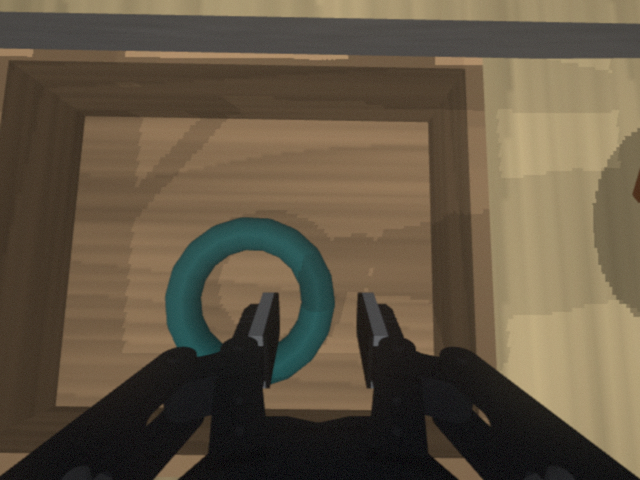

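The ring lies flat on the box floor, free of the fingers. Retreating up and forward, clear of the lid.

```bash
python3 -m crank '[{"dx":-3,"dy":0,"dz":0,"ax":0,"ay":0,"az":0,"hand":150},{"dx":-3.5,"dy":0,"dz":0,"ax":0,"ay":0,"az":0,"hand":150},{"dx":-4,"dy":0,"dz":1,"ax":0,"ay":0,"az":0,"hand":150},{"dx":-4,"dy":0,"dz":2,"ax":0,"ay":0,"az":0,"hand":150},{"dx":-4,"dy":0,"dz":2,"ax":0,"ay":0,"az":0,"hand":150}]'
python3 -m crank '[{"dx":-3,"dy":0,"dz":3.5,"ax":0,"ay":0,"az":0,"hand":150},{"dx":-3,"dy":0,"dz":3.5,"ax":0,"ay":0,"az":0,"hand":150},{"dx":-3,"dy":0,"dz":3.5,"ax":0,"ay":0,"az":0,"hand":150},{"dx":-3,"dy":0,"dz":3.5,"ax":0,"ay":0,"az":0,"hand":150},{"dx":0,"dy":0,"dz":0,"ax":0,"ay":0,"az":0,"hand":150}]'
python3 -m crank '[{"dx":0,"dy":0,"dz":0,"ax":0,"ay":0,"az":0,"hand":150},{"dx":0,"dy":0,"dz":0,"ax":0,"ay":0,"az":0,"hand":150},{"dx":0,"dy":0,"dz":0,"ax":0,"ay":0,"az":0,"hand":150}]'
python3 -c "
from h import *
pic('scene','s28',(180,110,460,390),2.1);pic('wrist','w28');pic('top','t28'); s=bot.observe();print(s['ee_pos'],s['wrist_force'],s['time_s'])
im=cv2.imread('pics/w28.png'); m=cv2.inRange(cv2.cvtColor(im,cv2.COLOR_BGR2HSV),(82,80,30),(100,255,255))
n,l,st,c=cv2.connectedComponentsWithStats(m);i=1+np.argmax(st[1:,4]);print(st[i],ray(c[i],'wrist',.017))"
```

```text
time_s: 24.95
ee_pos: [0.629, -0.0662, 0.1893]
ee_rot: [3.128, 1.135, 1.562]
wrist_force: [1.3, -0.5, -0.2]
gripper_width: 0.0352
time_s: 25.45
ee_pos: [0.6282, -0.2531, 0.2381]
ee_rot: [3.126, 1.144, 1.549]
wrist_force: [-0.0, -0.3, 0.4]
gripper_width: 0.0354
time_s: 25.75
ee_pos: [0.6297, -0.2407, 0.2377]
ee_rot: [3.129, 1.134, 1.565]
wrist_force: [-0.5, 0.2, 0.8]
gripper_width: 0.035
[ 0.62973712 -0.24175434  0.23799844] [ 0.17919937 -0.24692821  0.47934687] 25.9
[ 253    5   73   58 2015] [0.59501591 0.06996101 0.017     ]
```

View pics/s28.png

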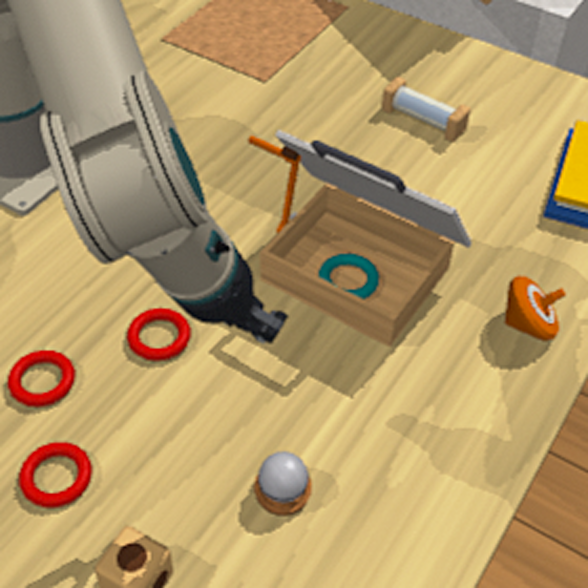

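View pics/w28.png

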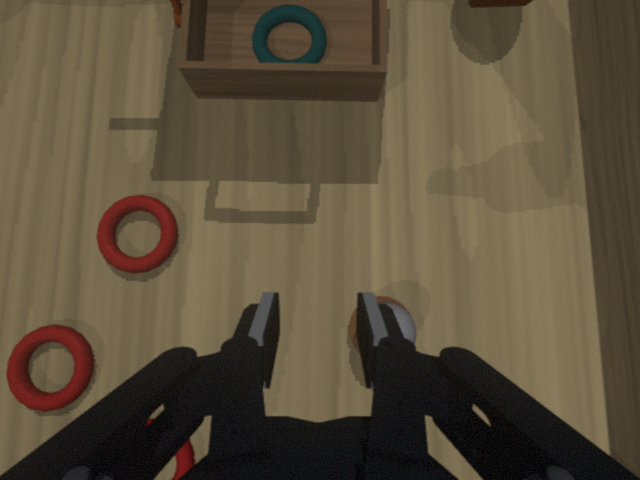

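View pics/t28.png

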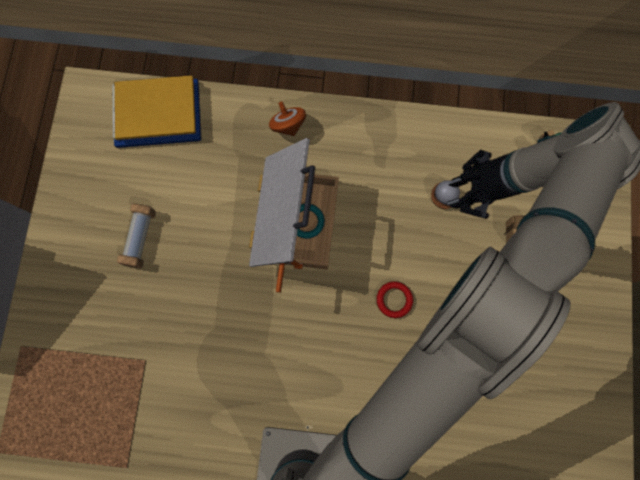

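The final views show the lid propped on the stay, the ring flat inside the box (about x 0.594, y 0.066), the other objects where they were, and the gripper touching nothing. Handing in.

```bash
python3 -c "
from cell import bot
print(bot.job_done())"
```

```text
the job is handed in; nothing more can be done
None
```

The job is done as asked and handed in at about 26 s of the 72 s.

- **Lid and stay:** I swung the lid back to about 1.72 rad, flipped the stay over to its stop, then lowered the lid onto it. It rests at about 0.97–0.98 rad, and the handle is released.
- **Ring:** I picked up the teal ring with the tool tilted 25° and lowered it until it touched the box floor at about 3 N, then let go.

**Last checks:**
- **Lid:** The last scene and top views show it propped on the stay.
- **Ring:** It lies flat inside the box with its centre near (0.594, 0.067), about 17 mm forward of the floor centre. That puts its front half forward of the lid's edge as seen from above. The wrist view read its y about 3 mm higher, but part of the ring was hidden there.
- **Other objects:** The kaleidoscope, the bell ball and the red rings look unmoved. The rattle cube was only partly visible in the final pictures, and the robot never went near it.
- **Robot:** The gripper was clear of everything, with about 0.5 N on the wrist. The highest wrist force I read was about 26 N, while seating the lid on the stay.

**Problem on the way:** Reaching the stay pin with the tool vertical ran joint 6 to 0.24, close to its 0.23 limit. I tilted the tool and it did not recur.

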